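Back off a left-hand die clamp and tray the die

ROBOT

A 6-joint arm with a two-finger parallel gripper is mounted at the origin on the work surface. World frame = base frame: x ahead of the robot, y to its left, z up, the work surface at z = 0. Lengths are in m, angles in rad, forces in N, time in s.
With the tool pointing down it reaches from about 0.3 to 0.825 m from the base axis. Payload 5.4 kg.
Tool frame: the origin (TCP) lies on the centre line of the jaws, within the pads' length; the fingertips stand ahead of it and the grasp point (between the pads) lies 6 mm ahead of it (robot.finger_overhang is the y of the fingertips in the tool frame, in m); y points along the fingers, z is the direction in which the jaws open and shut, and the axes are right-handed (so a half turn about y gives the same grasp; the last joint's range is limited). The gripper opens to 92 mm and grips with 3 to 60 N. Pads are 20 mm wide; open, the fingers measure 128 mm over their backs; the gripper's body (75 mm by 189 mm) begins 69 mm behind the grasp point.
Start: joints at [-1.4, 0.158, 1.597, -0, 1.386, -0.21], TCP at [0.214, -0.534, 0.24] pointing down, gripper open.
Joint ranges: [-2.91, 2.91], [-0.94, 2.29], [0.18, 2.7], [-1.29, 4.43], [0.17, 2.64], [-3, 3]. Speed limits (rad/s): [2.57, 2.57, 3.14, 3.14, 3.14, 3.14].

INTERFACE

Orientations are given as a unit quaternion [w, x, y, z].
In Python, from station import sensors, imaging, workorder, robot gives the robot as it stands. The module is installed in compiled form; this text tells all that it offers.
- The arm moves only by the tool play_rows, never from a script. Its argument "targets" is a list of rows, each an object with "offset": the shift along the world's x, y, z in m, a list of three; "yaw": the turn about the world's z in degrees; "fingers": the closure, from 0 (fully open) to 1 (shut). A call has exactly 8 rows; each row shifts and turns the commanded pose from where the row before left it; what a row does not reach is not made up. A row lasts 1/12 s, in which the tool goes at most 41.7 mm and 7.16 degrees, less where a joint would pass 70% of its speed; a pose out of reach is approached as far as the arm can. A call is refused whole if a number of a shift passes 0.0417 or a number of a turn 7.16, either way. A call with a gripper value outside its range is refused whole. The fingers move at their own pace and stop on an object; the grip force is fixed at half the most. Time passes only in rows, so rows that do not move let the fingers close, or fill a call up. It gives the time, the measured TCP pose, the force and the opening at its end, in the units of the state.
- sensors.get_state(): the state, without advancing time (a new reading comes with each control period).
- imaging.grab_frame(name): name is "scene" or "side" or "wrist"; returns (picture, depth): 420x560x3 uint8, red, green, blue; 420x560 float32, m along the optical axis (not along the pixel's ray), 0 where there is no reading.
- imaging.calibration(name): a dict with "fx", "fy", "cx", "cy" (pixels), "dist_coeffs" ([k1, k2, p1, p2, k3] as OpenCV has them; the pictures are not rectified), "R" (3x3) and "t" (3): a world point X has camera coordinates R X + t. Camera axes: x right, y down, z forward; pixel columns grow to the right and rows downward; lengths in m; the calibration is good to about 2 mm. A picture is of the moment at which its call begins: read the wrist's pose just before it. calibration takes no time and is no camera call; for the wrist camera it gives the pose at the moment of the call.
- workorder.close_job(): hands the job in, once; it reports no verdict.
The state is a dict: "t": time; "joint_pos": joint angles; "qvel": joint speeds; "joint_torque": joint torques, N m; "tcp_pos": TCP position; "ee_rot": TCP orientation; "wrist_force": force on the tool from outside, world axes, zero at the start; "moment": the same for the moment, N m; "width": finger opening in m.
Only numpy, scipy, OpenCV 4.12 (cv2) and the standard library are available. Lean on these libraries where they do the work, as an engineer would, in place of code of your own. Each camera call takes 0.05 s, during which the arm holds its last target.

TASK

Free the steel die from the screw clamp. The grooves cut round the spindle mark a left-hand thread, so back it off by turning the T-handle clockwise (seen from above) until it comes up snugly against its stop, where the engraved line on the handle meets the one on the brass ring; press lightly against the stop to be sure of it, but do not force the handle. Then draw the die straight out by its tail without dragging it hard on the clamp, lay it flat in the grey tray without dropping it, let go, and leave the screw backed off and everything else where it was.

Things in the scene. Friction and masses are not known exactly. Their poses are not given: they have to be found in the camera images.
- stand: Green die clamp fixed to the bench: black base plate 90 x 110 x 30 mm high, two columns (33 mm gap, clear from 30 to 80 mm high) and a crosshead 44 mm deep (x), 77 mm wide, top at 102 mm. Origin on the bench under the screw axis; z up, x away from the open front: the die comes out along -x. A rail 16 mm wide, 30 mm high carries the die out to x = -190 mm.
- screw: T-handle of the left-hand screw: steel bar 70 x 12 x 16 mm high on an 11 mm neck. Origin at the bar's middle, 165 to 168 mm above the bench at the start; x along the bar (engraved line on its +x arm), z up along the screw axis. Clockwise from above raises it 2.7 mm per rad; friction 0.08 N m; it stays where left. No axial play: let the hand rise with it.
- mark (a point): Engraved line on the handle's +x arm, on top of the bar 28 mm from the axis. The stop lies 2.0 to 2.8 rad clockwise from the start (more than one grasp); where exactly is not measured: feel for it, or look for the engraved line on the brass ring, which then lies just beyond the marked arm's end. The ring is 92 mm across, its top 121 mm above the bench.
- stop_ring (a joint): Turn of the sprung brass ring that carries thread and stop. 0 relaxed; grows clockwise by 0.25 rad per N m put on the handle. About 0.02 while the screw turns freely; climbs once the screw is on its stop: hold 0.06 to 0.10 for a moment (0.25 to 0.4 N m, snug); over 0.17 either way (0.7 N m) is forced.
- nose (a point): Lower tip of the screw's 8 mm nose pin, on the screw axis. At the start 2.5 to 5 mm deep in the die's hole, 37 to 39.5 mm above the bench; on the stop 45 mm above the bench, 3 mm clear of the die's tongue.
- die: Loose steel die, 0.4 to 0.65 kg, lying flat, x along it towards the tongue, z up. Origin on the underside at the grip's middle, near the centre of mass (15 mm ahead). Grip block x = -60 to +30 mm, 24 wide, 22 mm high, overhanging the rail 4 mm each side. Tongue to x = +130 mm, 28 wide, 12 high, in the clamp. Underside at 30 mm at the start. Draw it 60 to 100 mm out along the rail before lifting.
- die_hole (a point): Centre of the 14 mm square through-hole in the die's tongue, on the underside, 110 mm ahead of the die's origin; it starts under the screw with the nose pin in it.
- die_mid (a point): Point on the die's underside at x = +35 mm, the middle of its length.
- tray: Grey open steel tray fixed to the bench, 260 (x) x 160 (y) x 22 mm high outside, 4 mm walls and floor. Origin under its centre, z up. The die fits along x, either way round.
- weight: Round cast iron weight with a knob, 72 mm wide, 78 mm high; bystander. Origin under its centre.
- oil_cup: Brass oil cup, 52 mm wide, 75 mm high; bystander. Origin under its centre.
- swage: Squat round iron swage, 84 mm wide, 36 mm high; bystander. Origin under its centre.
- hammer: Hand hammer lying on the bench; bystander.
- vblock: Steel block 60 x 45 x 40 mm; bystander. Origin under its centre.
- jar: Amber glass jar with iron cap, 68 mm wide, 85 mm high; bystander. Origin under its centre.
There are look-alikes about, which are no part of the job. Of the things that look like the die, the largest one is meant.

How it is judged:
By the outcome, as a careful person would: the job done as asked, in the order asked, and still so for the second after the job is handed in, with the robot touching nothing.
It also fails if it takes over 72 s, if anything falls off the work surface, if the arm or the gripper's body presses on something with over 40 N, if the wrist force passes 120 N, or if a joint passes its speed limit or range.

## Working session

There is one attempt and no reset: what is moved stays moved. The work goes in short steps, Python scripts to look and compute and a tool call to move; the robot and the scene stay as the last step left them, time stands still between calls to the robot, and variables do not carry over. Pictures are saved under pics/ and viewed, and the job is handed in when it is done.

Besides the shell and the picture viewer there is one more tool, called after "Call:" as a command line: name --argument value ..., lists and objects as JSON in quotes. play_rows: Moves the arm, as the interface text tells. Its arguments: {"type":"object","properties":{"targets":{"type":"array"}},"required":["targets"]}

```bash
mkdir -p pics; python3 - <<'E'
from station import sensors, imaging, robot
import cv2
s=sensors.get_state(); print({k:(v if isinstance(v,(int,float)) else [round(float(x),4) for x in v]) for k,v in s.items()})
print(robot.finger_overhang)
for n in ["scene","side","wrist"]:
    p,d=imaging.grab_frame(n); cv2.imwrite(f"pics/{n}0.png",p[:,:,::-1]); import numpy as np; np.save(f"pics/{n}0_d.npy",d)
    c=imaging.calibration(n); print(n,{k:np.round(v,4).tolist() for k,v in c.items()})
E
```

```text
{'t': 0.0, 'joint_pos': [-1.4001, 0.159, 1.5983, -0.0, 1.3862, -0.21], 'qvel': [-0.002, 0.0001, -0.0012, -0.0003, 0.001, 0.0005], 'joint_torque': [-0.0003, -38.5574, -32.2105, 0.0701, 0.0379, -0.0001], 'tcp_pos': [0.2136, -0.5332, 0.2386], 'ee_rot': [0.1338, -0.1338, 0.695, -0.6937], 'wrist_force': [0.1161, -0.1448, -0.5783], 'moment': [0.0583, 0.0122, -0.0586], 'width': 0.09208878477289656}
0.025
scene {'fx': 480.1198, 'fy': 480.1198, 'cx': 280.1436, 'cy': 217.4885, 'dist_coeffs': [-0.0177, 0.0, 0.0, 0.0, 0.0], 'R': [[-0.8236, 0.5671, -0.0044], [0.399, 0.5739, -0.7152], [-0.4031, -0.5908, -0.6989]], 't': [0.4841, -0.2108, 1.6617]}
side {'fx': 494.2275, 'fy': 494.2275, 'cx': 285.5219, 'cy': 213.9376, 'dist_coeffs': [0.0555, 0.0, 0.0, 0.0, 0.0], 'R': [[-0.9908, -0.1352, -0.0067], [-0.0715, 0.5651, -0.8219], [0.115, -0.8139, -0.5695]], 't': [0.6196, 0.1348, 1.2168]}
wrist {'fx': 300.5261, 'fy': 300.5261, 'cx': 281.7584, 'cy': 210.5475, 'dist_coeffs': [-0.0402, 0.0, 0.0, 0.0, 0.0], 'R': [[0.3709, -0.9287, -0.0014], [-0.8958, -0.3581, 0.2633], [-0.245, -0.0964, -0.9647]], 't': [-0.5737, -0.028, 0.3906]}
```

View pics/scene0.png

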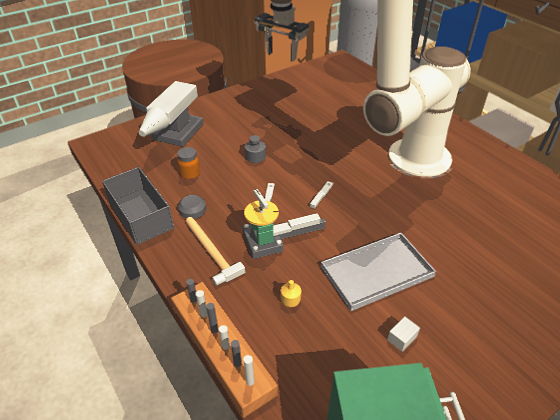

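View pics/side0.png

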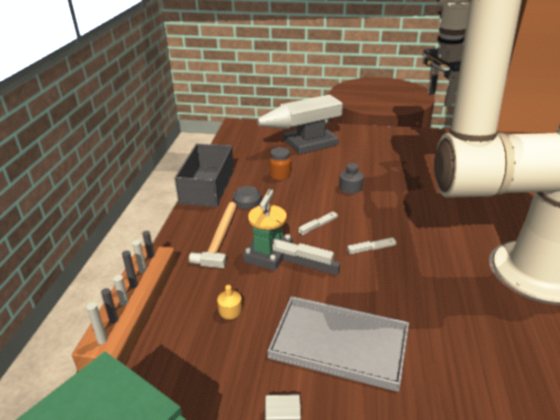

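View pics/wrist0.png

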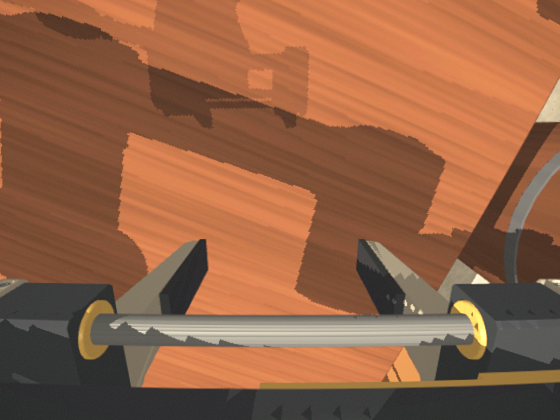

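The scene shows the clamp with its yellow ring at about (262,212), the die tail at (300,225), the grey tray at (378,270), and two small loose look-alikes at (320,195) and (266,193). I'll zoom in on the clamp.

```bash
cat > h.py <<'E'
import numpy as np, cv2
from station import sensors, imaging, workorder, robot
def grab(n,tag):
    c=imaging.calibration(n); p,d=imaging.grab_frame(n)
    cv2.imwrite(f"pics/{n}_{tag}.png",p[:,:,::-1]); np.savez(f"pics/{n}_{tag}.npz",p=p,d=d,**{k:np.array(v) for k,v in c.items()})
    return p,d,c
def load(n,tag):
    z=np.load(f"pics/{n}_{tag}.npz"); return z['p'],z['d'],{k:z[k] for k in ['fx','fy','cx','cy','dist_coeffs','R','t']}
def K(c): return np.array([[c['fx'],0,c['cx']],[0,c['fy'],c['cy']],[0,0,1.]])
def rays(c,uv):
    uv=np.asarray(uv,float).reshape(-1,1,2)
    q=cv2.undistortPoints(uv,K(c),np.array(c['dist_coeffs']))[:,0]
    R=np.array(c['R']);t=np.array(c['t'])
    return -R.T@t, np.c_[q,np.ones(len(q))]@R
def plane(c,uv,z):
    o,r=rays(c,uv); return o+r*((z-o[2])/r[:,2])[:,None]
def proj(c,X):
    rv=cv2.Rodrigues(np.array(c['R']))[0]
    return cv2.projectPoints(np.asarray(X,float).reshape(-1,1,3),rv,np.array(c['t'],float),K(c),np.array(c['dist_coeffs']))[0][:,0]
def depthpts(c,d,mask):
    v,u=np.nonzero(mask&(d>0)); o,r=rays(c,np.c_[u,v]); return o+r*d[v,u][:,None],u,v
def crop(p,x0,y0,x1,y1,s,name):
    cv2.imwrite(f"pics/{name}.png",cv2.resize(p[y0:y1,x0:x1,::-1],None,fx=s,fy=s,interpolation=cv2.INTER_CUBIC))
E
python3 - <<'E'
from h import *
p,d,c=grab('scene','a'); crop(p,230,170,340,262,7,'sc_a')
p,d,c=grab('side','a'); crop(p,235,180,345,275,6,'si_a')
E
```

```text
(no output)
```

View pics/sc_a.png

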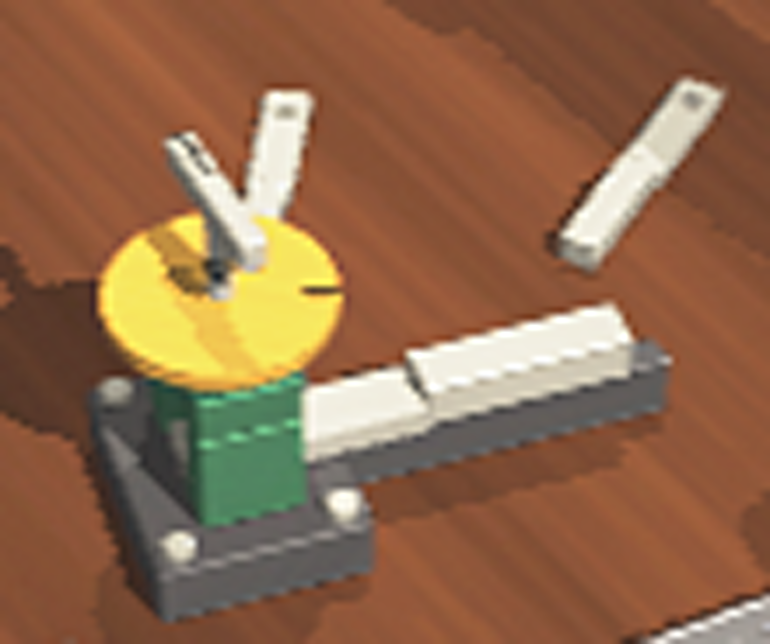

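View pics/si_a.png

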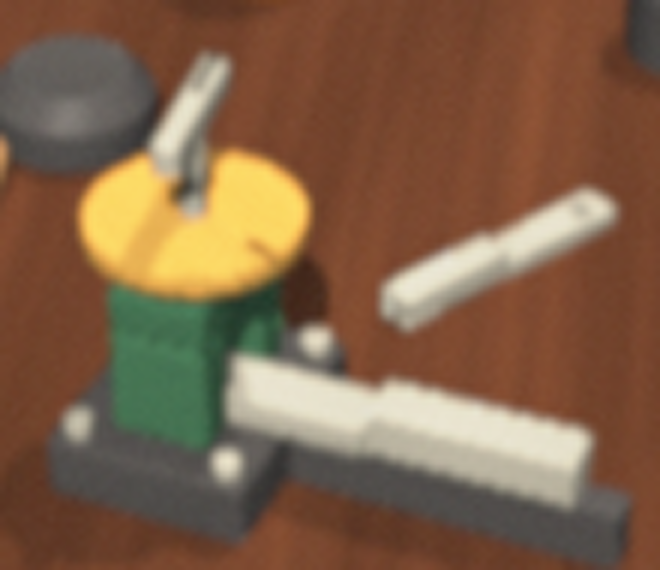

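```bash
python3 - <<'E'
from h import *
for n in ['scene','side']:
    p,d,c=load(n,'a')
    hsv=cv2.cvtColor(p,cv2.COLOR_RGB2HSV)
    m=cv2.inRange(hsv,(18,130,150),(32,255,255))
    k,lab,st,cen=cv2.connectedComponentsWithStats(m)
    i=min(range(1,k),key=lambda i:(1e9 if st[i,4]<150 else np.hypot(*(cen[i]-[264,214]))))
    ctr=max(cv2.findContours((lab==i).astype(np.uint8),cv2.RETR_EXTERNAL,cv2.CHAIN_APPROX_NONE)[0],key=len)[:,0]
    hull=cv2.convexHull(ctr)[:,0]
    W=plane(c,hull,0.119)
    # refine circle center fixed r=46
    (x,y),r=cv2.minEnclosingCircle((W[:,:2]*1000).astype(np.float32)); print(n,st[i],'ring',x,y,r)
    f=lambda cr,x0,y0,s:((np.array(cr)+.5)/s-.5)+[x0,y0]
    if n=='scene':
        Hm=f([[165,140],[190,132],[268,233],[240,258]],230,170,7)
        rm=f([[343,291],[303,291]],230,170,7)
        di=f([[612,305],[632,343],[430,395],[408,352]],230,170,7)
        ta=[[403,235],[434,269],[352,306],[321,267]]
    else:
        Hm=f([[207,57],[232,62],[180,152],[153,145]],235,180,6)
        rm=f([[268,257],[248,240]],235,180,6)
        di=f([[590,433],[582,462],[365,418],[390,380]],235,180,6)
        ta=[[289,301],[409,319],[402,384],[270,352]]
    H=plane(c,Hm,0.1745)*1000; print('handle',H.round(1)[:,:2].tolist(),'mid',H.mean(0).round(1))
    a=(H[0]+H[1]-H[2]-H[3])[:2]/2; print('bar yaw',np.degrees(np.arctan2(a[1],a[0])),np.hypot(*a))
    R=plane(c,rm,0.121)*1000; print('ringmark',R.round(1)[:,:2].tolist(), [np.degrees(np.arctan2(q[1]-y,q[0]-x)) for q in R])
    D=plane(c,di,0.052)*1000; print('die grip',D.round(1)[:,:2].tolist())
    T=plane(c,ta,0.022)*1000; print('tray',T.round(1)[:,:2].tolist(),T.mean(0))
E
```

```text
scene [244 201  35  25 573] ring 668.0537109375 26.875507354736328 48.66839599609375
handle [[667.9, -8.8], [657.7, -7.2], [664.6, 57.1], [680.5, 62.5]] mid [667.7  25.9 174.5]
bar yaw -98.18819132551754 68.47387014762036
ringmark [[628.0, 51.8], [640.6, 43.0]] [np.float64(148.08450365085966), np.float64(149.48530979826984)]
die grip [[501.0, 62.1], [508.0, 84.4], [592.9, 61.7], [586.0, 36.6]]
tray [[334.7, 249.0], [356.4, 385.9], [613.1, 351.7], [599.0, 208.8]] [475.78833935 298.82881133  22.        ]
side [249 206  37  24 627] ring 667.6018676757812 30.46734046936035 51.45608139038086
handle [[665.4, -7.2], [654.7, -4.7], [664.5, 62.5], [675.6, 59.0]] mid [665.1  27.4 174.5]
bar yaw -98.51643231266912 67.45941738109046
ringmark [[632.3, 53.3], [641.9, 42.7]] [np.float64(147.14011637316685), np.float64(154.4325466918774)]
die grip [[501.0, 62.1], [503.1, 80.7], [591.9, 64.1], [584.6, 38.1]]
tray [[588.6, 210.5], [329.3, 229.8], [353.7, 395.2], [607.8, 355.3]] [469.8344598  297.68775202  22.        ]
```

```bash
python3 - <<'E'
from h import *
from scipy.spatial.transform import Rotation as Ro
s=sensors.get_state(); w,x,y,z=s['ee_rot']
M=Ro.from_quat([x,y,z,w]).as_matrix(); print(M.round(3)); print(np.degrees(np.arctan2(M[1,2],M[0,2])), np.degrees(np.array(s['joint_pos'])))
p,d,c=load('side','a')
crop(p,255,180,295,210,18,'si_hand')
p,d,c=load('scene','a')
crop(p,245,180,285,215,18,'sc_hand')
E
```

```text
[[-0.928 -0.     0.372]
 [-0.372  0.001 -0.928]
 [-0.    -1.    -0.001]]
-68.18150163772337 [-8.02194084e+01  9.09527282e+00  9.15335465e+01 -1.00618736e-03
  7.94204159e+01 -1.20377176e+01]
```

View pics/sc_hand.png

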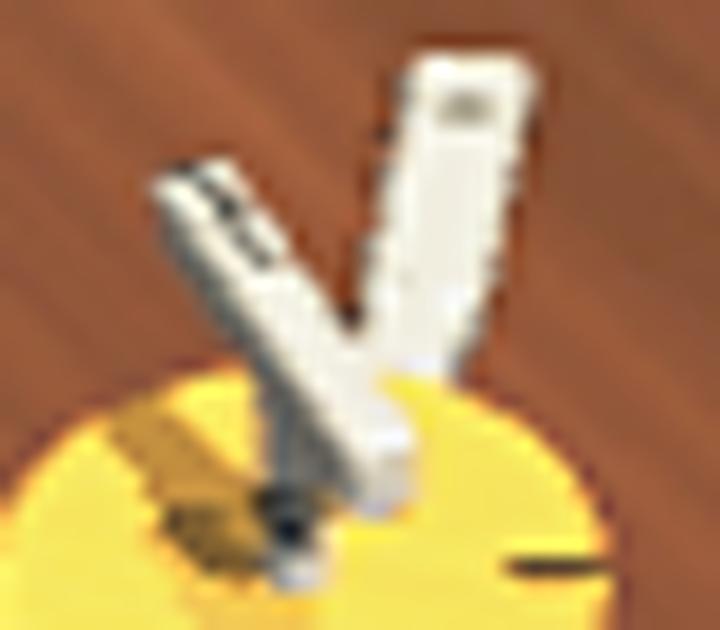

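```bash
python3 - <<'E'
from h import *
p,d,c=load('scene','a')
X,u,v=depthpts(c,d,np.ones(d.shape,bool))
a=np.array([.2136,-.5332]);b=np.array([.667,.027]);e=(b-a)/np.hypot(*(b-a))
s=(X[:,:2]-a)@e; n=(X[:,:2]-a)@np.array([-e[1],e[0]])
for s0 in np.arange(-.0,.9,.06):
    k=(s>s0)&(s<s0+.06)&(abs(n)<.13)&(X[:,2]<.5)
    print(round(s0,2),k.sum(),X[k,2].max().round(3) if k.any() else None)
print(plane(c,[[170,120],[140,130],[255,150],[190,165]],0.05))
E
```

```text
-0.0 1578 0.429
0.06 663 0.348
0.12 637 0.008
0.18 607 0.007
0.24 528 0.074
0.3 1094 0.084
0.36 863 0.045
0.42 928 0.012
0.48 946 0.015
0.54 750 0.019
0.6 500 0.054
0.66 1554 0.178
0.72 2306 0.179
0.78 1568 0.039
0.84 1674 0.046
0.9 2093 0.078
[[ 0.63863235 -0.63190808  0.05      ]
 [ 0.75364021 -0.63448334  0.05      ]
 [ 0.48299857 -0.30049522  0.05      ]
 [ 0.69917487 -0.35249494  0.05      ]]
```

Path is clear at the current height. Moving over towards the handle.

Call:
play_rows --targets '[{"offset":[0.022,0.027,0.002],"yaw":3,"fingers":0},{"offset":[0.022,0.027,0.002],"yaw":3,"fingers":0},{"offset":[0.022,0.027,0.002],"yaw":3,"fingers":0},{"offset":[0.022,0.027,0.002],"yaw":3,"fingers":0},{"offset":[0.022,0.027,0.002],"yaw":3,"fingers":0},{"offset":[0.022,0.027,0.002],"yaw":3,"fingers":0},{"offset":[0.022,0.027,0.002],"yaw":3,"fingers":0},{"offset":[0.022,0.027,0.002],"yaw":3,"fingers":0}]'

```text
t: 0.92
tcp_pos: [0.3904, -0.3163, 0.2557]
ee_rot: [-0.276, 0.276, -0.651, 0.651]
wrist_force: [0.3, 0.2, 0.2]
width: 0.0921
```

Call:
play_rows --targets '[{"offset":[0.022,0.027,0.002],"yaw":3,"fingers":0},{"offset":[0.022,0.027,0.002],"yaw":3,"fingers":0},{"offset":[0.022,0.027,0.002],"yaw":3,"fingers":0},{"offset":[0.022,0.027,0.002],"yaw":3,"fingers":0},{"offset":[0.022,0.027,0.002],"yaw":3,"fingers":0},{"offset":[0.022,0.027,0.002],"yaw":3,"fingers":0},{"offset":[0.022,0.027,0.002],"yaw":3,"fingers":0},{"offset":[0.015,0.02,0.0],"yaw":3,"fingers":0}]'

```text
t: 1.58
tcp_pos: [0.5602, -0.1065, 0.27]
ee_rot: [-0.406, 0.406, -0.579, 0.579]
wrist_force: [0.3, -0.6, 0.2]
width: 0.0917
```

```bash
python3 - <<'E'
from h import *
p,d,c=grab('wrist','b')
print(proj(c,[[.667,.027,.175],[.667,.027,.121]]), -np.array(c['R']).T@np.array(c['t']))
E
```

```text
[[358.17037146   3.78453598]
 [343.15095064  28.07905027]] [ 0.58611097 -0.03579569  0.41456803]
```

View pics/wrist_b.png

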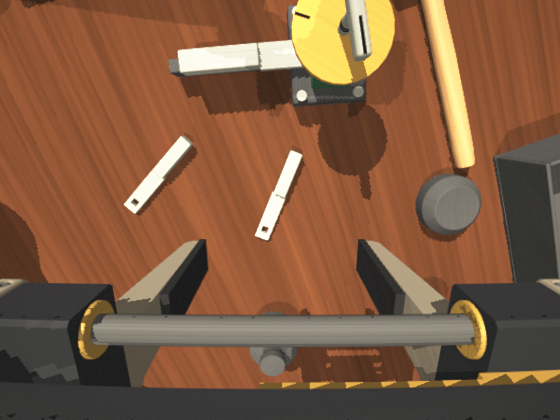

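Call:
play_rows --targets '[{"offset":[0.02,0.008,0.0],"yaw":3,"fingers":0},{"offset":[0.02,0.008,0.0],"yaw":3,"fingers":0},{"offset":[0.02,0.008,0.0],"yaw":3,"fingers":0},{"offset":[0.02,0.008,0.0],"yaw":3,"fingers":0},{"offset":[0.015,0.004,0.0],"yaw":0,"fingers":0},{"offset":[0.0,0.0,0.0],"yaw":0,"fingers":0},{"offset":[0.0,0.0,0.0],"yaw":0,"fingers":0},{"offset":[0.0,0.0,0.0],"yaw":0,"fingers":0}]'

```text
t: 2.3
tcp_pos: [0.653, -0.0732, 0.2694]
ee_rot: [0.463, -0.463, 0.535, -0.534]
wrist_force: [-0.8, -0.1, 0.6]
width: 0.092
```

```bash
python3 - <<'E'
from h import *
from scipy.spatial.transform import Rotation as Ro
s=sensors.get_state(); w,x,y,z=s['ee_rot']
M=Ro.from_quat([x,y,z,w]).as_matrix(); print(s['tcp_pos'],np.degrees(np.arctan2(M[1,2],M[0,2])), s['moment'],np.degrees(s['joint_pos']))
p,d,c=grab('wrist','c')
print(proj(c,[[.667,.027,.175],[.667,.027,.121]]), -np.array(c['R']).T@np.array(c['t']))
crop(p,140,0,440,220,2.6,'wc')
E
```

```text
[ 0.65296635 -0.07318089  0.26938651] -8.214250826800896 [-0.06272858 -0.04526465  0.02272872] [-1.69006617e+01  2.02436904e+01  7.48266937e+01 -1.82482623e-02
  8.49801667e+01 -8.68481085e+00]
[[280.26488667  92.92843358]
 [280.5653714   99.62419432]] [0.66446403 0.00120584 0.41392079]
```

View pics/wc.png

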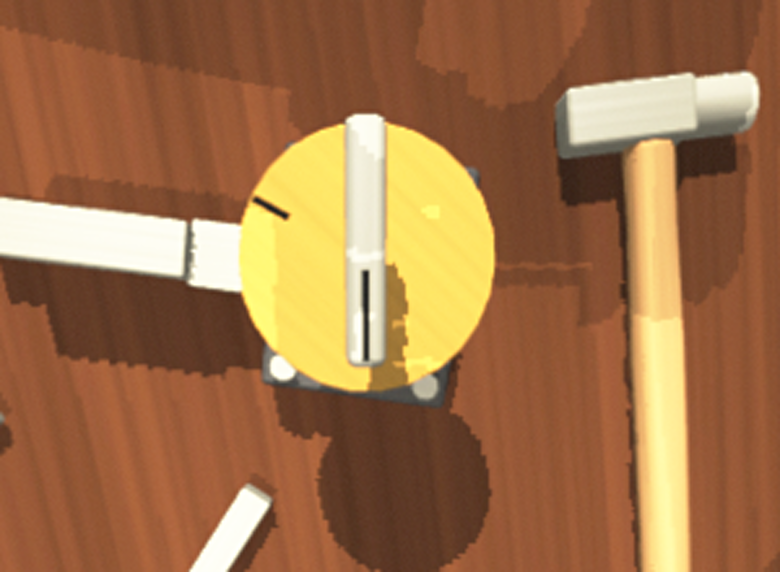

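```bash
python3 - <<'E'
from h import *
p,d,c=load('wrist','c')
f=lambda cr:((np.array(cr,float)+.5)/2.6-.5)+[140,0]
hsv=cv2.cvtColor(p,cv2.COLOR_RGB2HSV)
m=cv2.inRange(hsv,(18,130,150),(32,255,255)); m[:, :225]=0
ctr=max(cv2.findContours(m,cv2.RETR_EXTERNAL,cv2.CHAIN_APPROX_NONE)[0],key=len)
hull=cv2.convexHull(ctr)[:,0]
# outlier-robust: LSQ circle through plane pts
W=plane(c,hull,.121)[:,:2]*1000
(x,y),r=cv2.minEnclosingCircle(W.astype(np.float32)); print('ring',x,y,r)
from scipy.optimize import least_squares
q=least_squares(lambda a:np.hypot(*(W-a[:2]).T)-46,[x,y],loss='soft_l1').x; print('fit',q)
for z in (.173,.175):
  H=plane(c,f([[365,115],[365,362],[347,240],[384,240]]),z)*1000; print(H[:,:2].round(1), (H[0]+H[1])[:2]/2,(H[2]+H[3])[:2]/2)
L=plane(c,f([[366,270],[366,360]]),.175)*1000; a=L[1]-L[0]; print('line yaw',np.degrees(np.arctan2(a[1],a[0])))
k=plane(c,f([[254,200],[288,216]]),.121)*1000; a=k[0]-k[1]; print('ring mark',k.round(1),np.degrees(np.arctan2(a[1],a[0])),[np.degrees(np.arctan2(b[1]-q[1],b[0]-q[0])) for b in k])
D=plane(c,f([[0,198],[187,220],[187,286],[0,260]]),.052)*1000; print('die',D[:,:2].round(1))
X,u,v=depthpts(c,d,(np.add.outer(np.zeros(420),np.arange(560))>273)&(np.add.outer(np.zeros(420),np.arange(560))<287)&(np.arange(420)[:,None]>50)&(np.arange(420)[:,None]<135))
print('bar z',np.percentile(X[:,2],[20,50,80]))
E
```

```text
ring 666.8416748046875 26.541122436523438 45.71033477783203
fit [666.75166673  26.78738162]
[[671.8  60.9]
 [662.   -6.4]
 [661.8  28.6]
 [672.4  27.1]] [666.87829189  27.2286842 ] [667.12078983  27.8743069 ]
[[671.7  60.4]
 [662.   -6.3]
 [661.8  28.4]
 [672.4  26.9]] [666.85824994  27.01265601] [667.09873479  27.65291908]
line yaw -98.32017514061343
ring mark [[631.1  52.4 121. ]
 [642.   45.5 121. ]] 147.4191772139389 [np.float64(144.29430099221335), np.float64(142.99546922218005)]
die [[513.9  82.4]
 [592.9  60.8]
 [587.5  33.8]
 [507.4  57.4]]
bar z [0.17394653 0.17460911 0.17524982]
```

Call:
play_rows --targets '[{"offset":[0.004,0.025,0.0],"yaw":0,"fingers":0},{"offset":[0.004,0.025,0.0],"yaw":0,"fingers":0},{"offset":[0.004,0.025,0.0],"yaw":0,"fingers":0},{"offset":[0.002,0.025,0.0],"yaw":0,"fingers":0},{"offset":[0.0,0.0,-0.02],"yaw":0,"fingers":0},{"offset":[0.0,0.0,-0.02],"yaw":0,"fingers":0},{"offset":[0.0,0.0,0.0],"yaw":0,"fingers":0.4},{"offset":[0.0,0.0,0.0],"yaw":0,"fingers":0.4}]'

```text
t: 3.02
tcp_pos: [0.6664, 0.0269, 0.2287]
ee_rot: [0.462, -0.464, 0.535, -0.534]
wrist_force: [0.8, 0.9, -0.0]
width: 0.0807
```

```bash
cat >> h.py <<'E'
from scipy.spatial.transform import Rotation as Ro
def st():
    s=sensors.get_state(); w,x,y,z=s['ee_rot']
    M=Ro.from_quat([x,y,z,w]).as_matrix(); print('t',round(s['t'],2),'tcp',np.round(s['tcp_pos'],4).tolist(),'yaw',np.degrees(np.arctan2(M[1,2],M[0,2])).round(2),'F',np.round(s['wrist_force'],2),'M',np.round(s['moment'],3),'w',round(s['width'],4),'q6',np.degrees(s['joint_pos'])[[0,3,5]].round(1)); return s
E
python3 -c "
from h import *
st()"
```

```text
t 3.02 tcp [0.6664, 0.0269, 0.2287] yaw -8.22 F [ 0.77  0.87 -0.  ] M [-0.032 -0.061  0.015] w 0.0807 q6 [-8.  -0.   0.2]
```

Call:
play_rows --targets '[{"offset":[0.0,0.0,-0.015],"yaw":0,"fingers":0.4},{"offset":[0.0,0.0,-0.015],"yaw":0,"fingers":0.4},{"offset":[0.0,0.0,-0.015],"yaw":0,"fingers":0.4},{"offset":[0.0,0.0,-0.01],"yaw":0,"fingers":0.4},{"offset":[0.0,0.0,0.0],"yaw":0,"fingers":0.4},{"offset":[0.0,0.0,0.0],"yaw":0,"fingers":0.6},{"offset":[0.0,0.0,0.0],"yaw":0,"fingers":0.7},{"offset":[0.0,0.0,0.0],"yaw":0,"fingers":0.7}]'

```text
t: 3.68
tcp_pos: [0.6685, 0.027, 0.1763]
ee_rot: [-0.464, 0.462, -0.534, 0.535]
wrist_force: [-1.0, 0.6, -0.6]
width: 0.0372
```

```bash
python3 -c "
from h import *
st()
p,d,c=grab('wrist','d')
p,d,c=grab('scene','d');crop(p,225,140,345,250,6,'sc_d')"
```

```text
t 3.68 tcp [0.6685, 0.027, 0.1763] yaw -8.19 F [-0.96  0.56 -0.65] M [-0.01  -0.081 -0.022] w 0.0372 q6 [-8.   0.   0.2]
```

View pics/wrist_d.png

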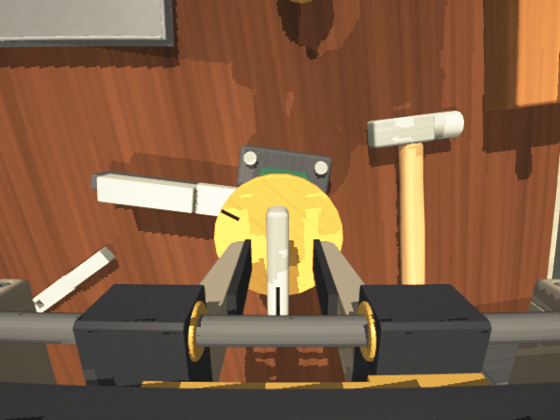

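View pics/sc_d.png

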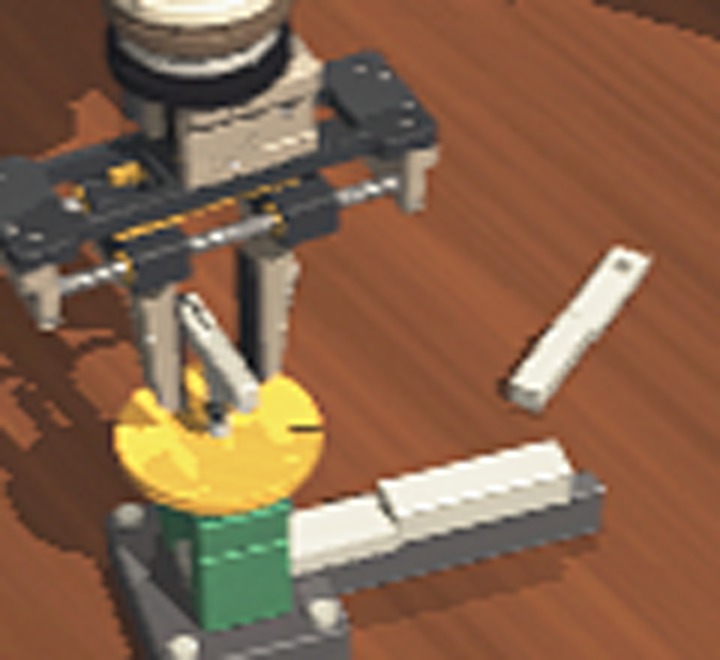

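Call:
play_rows --targets '[{"offset":[0.0,0.0,0.0],"yaw":0,"fingers":0.85},{"offset":[0.0,0.0,0.0],"yaw":0,"fingers":0.95},{"offset":[0.0,0.0,0.0],"yaw":0,"fingers":1},{"offset":[0.0,0.0,0.0],"yaw":0,"fingers":1},{"offset":[0.0,0.0,0.0],"yaw":0,"fingers":1},{"offset":[0.0,0.0,0.0],"yaw":0,"fingers":1},{"offset":[0.0,0.0,0.0],"yaw":0,"fingers":1},{"offset":[0.0,0.0,0.0],"yaw":0,"fingers":1}]'

```text
t: 4.45
tcp_pos: [0.6664, 0.0274, 0.1748]
ee_rot: [0.462, -0.464, 0.535, -0.533]
wrist_force: [-6.2, 1.2, 3.9]
width: 0.0119
```

```bash
python3 -c "
from h import *
st()"
```

```text
t 4.45 tcp [0.6664, 0.0274, 0.1748] yaw -8.17 F [-6.21  1.15  3.89] M [ 0.042  0.973 -0.042] w 0.0119 q6 [-8.  -0.   0.2]
```

Call:
play_rows --targets '[{"offset":[-0.0007,0.0,0.0],"yaw":0,"fingers":1},{"offset":[0.0,0.0,0.0],"yaw":0,"fingers":1},{"offset":[0.0,0.0,0.00012],"yaw":-2.5,"fingers":1},{"offset":[0.0,0.0,0.00012],"yaw":-2.5,"fingers":1},{"offset":[0.0,0.0,0.00012],"yaw":-2.5,"fingers":1},{"offset":[0.0,0.0,0.00012],"yaw":-2.5,"fingers":1},{"offset":[0.0,0.0,0.00012],"yaw":-2.5,"fingers":1},{"offset":[0.0,0.0,0.00012],"yaw":-2.5,"fingers":1}]'

```text
t: 5.12
tcp_pos: [0.6667, 0.0273, 0.1755]
ee_rot: [0.389, -0.389, 0.591, -0.59]
wrist_force: [-2.7, 0.2, 3.2]
width: 0.0114
```

```bash
python3 -c "
from h import *
st()"
```

```text
t 5.12 tcp [0.6667, 0.0273, 0.1755] yaw -23.29 F [-2.73  0.24  3.17] M [0.052 0.51  0.085] w 0.0114 q6 [-8.  -0.  15.3]
```

Call:
play_rows --targets '[{"offset":[-0.0003,0.0,0.00024],"yaw":-5,"fingers":1},{"offset":[0.0,0.0,0.00024],"yaw":-5,"fingers":1},{"offset":[0.0,0.0,0.00024],"yaw":-5,"fingers":1},{"offset":[0.0,0.0,0.00024],"yaw":-5,"fingers":1},{"offset":[0.0,0.0,0.00024],"yaw":-5,"fingers":1},{"offset":[0.0,0.0,0.00024],"yaw":-5,"fingers":1},{"offset":[0.0,0.0,0.00024],"yaw":-5,"fingers":1},{"offset":[0.0,0.0,0.00024],"yaw":-5,"fingers":1}]'

```text
t: 5.78
tcp_pos: [0.6674, 0.0266, 0.1774]
ee_rot: [-0.163, 0.162, -0.688, 0.689]
wrist_force: [1.0, -2.1, -0.2]
width: 0.0118
```

```bash
python3 -c "
from h import *
st()"
```

```text
t 5.78 tcp [0.6674, 0.0266, 0.1774] yaw -63.42 F [ 0.96 -2.08 -0.21] M [-0.215 -0.097  0.109] w 0.0118 q6 [-8.  -0.  55.4]
```

Call:
play_rows --targets '[{"offset":[0.0,-0.0002,0.00024],"yaw":-5,"fingers":1},{"offset":[0.0,0.0,0.00024],"yaw":-5,"fingers":1},{"offset":[0.0,0.0,0.00024],"yaw":-5,"fingers":1},{"offset":[0.0,0.0,0.00024],"yaw":-5,"fingers":1},{"offset":[0.0,0.0,0.00024],"yaw":-5,"fingers":1},{"offset":[0.0,0.0,0.00024],"yaw":-5,"fingers":1},{"offset":[0.0,0.0,0.00024],"yaw":-5,"fingers":1},{"offset":[0.0,0.0,0.00024],"yaw":-5,"fingers":1}]'

```text
t: 6.45
tcp_pos: [0.6676, 0.0256, 0.1793]
ee_rot: [0.082, -0.084, -0.701, 0.703]
wrist_force: [1.1, -3.9, 0.9]
width: 0.0116
```

```bash
python3 -c "
from h import *
st()
p,d,c=grab('wrist','e')"
```

```text
t 6.45 tcp [0.6676, 0.0256, 0.1793] yaw -103.44 F [ 1.15 -3.93  0.92] M [-0.598 -0.124  0.147] w 0.0116 q6 [-8.1 -0.1 95.4]
```

View pics/wrist_e.png

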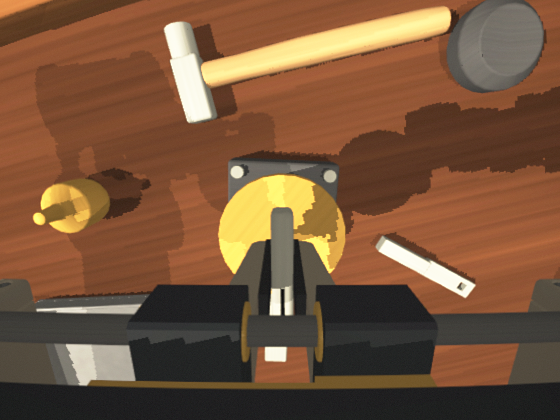

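Call:
play_rows --targets '[{"offset":[-0.0002,-0.0007,0.00012],"yaw":-2.5,"fingers":1},{"offset":[0.0,0.0,0.00012],"yaw":-2.5,"fingers":1},{"offset":[0.0,0.0,0.00012],"yaw":-2.5,"fingers":1},{"offset":[0.0,0.0,0.00012],"yaw":-2.5,"fingers":1},{"offset":[0.0,0.0,0.00012],"yaw":-2.5,"fingers":1},{"offset":[0.0,0.0,5e-05],"yaw":-1,"fingers":1},{"offset":[0.0,0.0,5e-05],"yaw":-1,"fingers":1},{"offset":[0.0,0.0,5e-05],"yaw":-1,"fingers":1}]'

```text
t: 7.17
tcp_pos: [0.6673, 0.0252, 0.1801]
ee_rot: [0.174, -0.176, -0.685, 0.686]
wrist_force: [2.7, -4.7, -0.8]
width: 0.0115
```

```bash
python3 -c "
from h import *
st()
p,d,c=grab('scene','f');crop(p,240,180,290,225,14,'sc_f')
st()"
```

```text
t 7.17 tcp [0.6673, 0.0252, 0.1801] yaw -118.65 F [ 2.66 -4.7  -0.78] M [-0.659 -0.458  0.133] w 0.0115 q6 [-8.100e+00 -1.000e-01  1.105e+02]
t 7.22 tcp [0.6673, 0.0252, 0.1801] yaw -118.7 F [ 2.97 -4.65 -0.79] M [-0.692 -0.469  0.115] w 0.0119 q6 [-8.100e+00 -1.000e-01  1.106e+02]
```

View pics/sc_f.png

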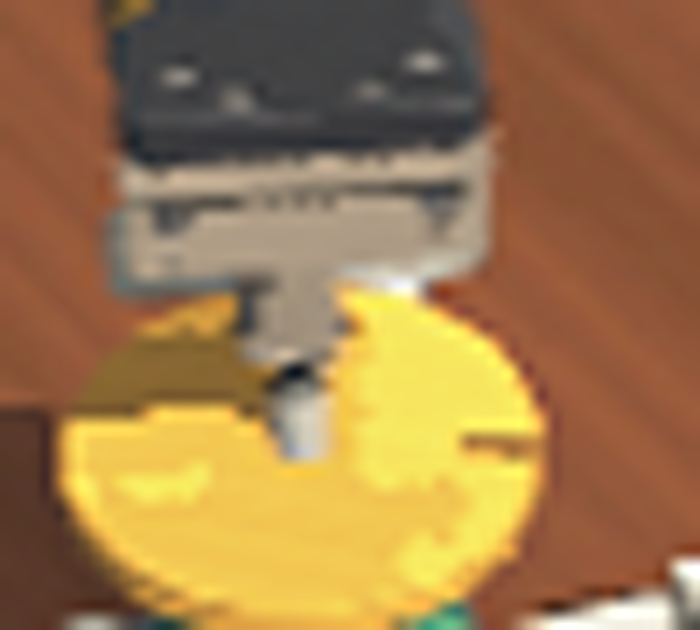

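Call:
play_rows --targets '[{"offset":[0.0005,-0.0003,5e-05],"yaw":-1,"fingers":1},{"offset":[0.0003,-0.0002,5e-05],"yaw":-1,"fingers":1},{"offset":[0.0,0.0,5e-05],"yaw":-1,"fingers":1},{"offset":[0.0,0.0,5e-05],"yaw":-1,"fingers":1},{"offset":[0.0,0.0,5e-05],"yaw":-1,"fingers":1},{"offset":[0.0,0.0,0.0],"yaw":0,"fingers":1},{"offset":[0.0,0.0,0.0],"yaw":0,"fingers":1},{"offset":[0.0,0.0,0.0],"yaw":0,"fingers":1}]'

```text
t: 7.88
tcp_pos: [0.6673, 0.0251, 0.1803]
ee_rot: [0.205, -0.205, -0.676, 0.677]
wrist_force: [0.1, -5.6, 0.5]
width: 0.0116
```

```bash
python3 -c "
from h import *
st()"
```

```text
t 7.88 tcp [0.6673, 0.0251, 0.1803] yaw -123.7 F [ 0.06 -5.62  0.54] M [-0.827 -0.071  0.075] w 0.0116 q6 [-8.200e+00 -1.000e-01  1.156e+02]
```

Call:
play_rows --targets '[{"offset":[0.0,-0.0005,5e-05],"yaw":-1,"fingers":1},{"offset":[0.0,-0.0005,5e-05],"yaw":-1,"fingers":1},{"offset":[0.0,0.0,5e-05],"yaw":-1,"fingers":1},{"offset":[0.0,0.0,0.0],"yaw":0,"fingers":1},{"offset":[0.0,0.0,0.0],"yaw":0,"fingers":1},{"offset":[0.0,0.0,0.0],"yaw":0,"fingers":1},{"offset":[0.0,0.0,0.0],"yaw":0,"fingers":1},{"offset":[0.0,0.0,0.0],"yaw":0,"fingers":1}]'

```text
t: 8.55
tcp_pos: [0.6673, 0.0249, 0.1804]
ee_rot: [-0.222, 0.222, 0.671, -0.671]
wrist_force: [-0.0, -3.1, 1.0]
width: 0.0119
```

```bash
python3 -c "
from h import *
st()
grab('scene','g')
st()"
```

```text
t 8.55 tcp [0.6673, 0.0249, 0.1804] yaw -126.68 F [-0.   -3.06  0.99] M [-0.327 -0.015  0.107] w 0.0119 q6 [ -8.2   0.  118.5]
t 8.6 tcp [0.6673, 0.0249, 0.1804] yaw -126.67 F [ 0.56 -2.75  2.27] M [-0.347 -0.035  0.122] w 0.0116 q6 [ -8.2   0.  118.5]
```

Call:
play_rows --targets '[{"offset":[0.0,-0.0003,3e-05],"yaw":-1,"fingers":1},{"offset":[0.0,-0.0003,0.0],"yaw":-1,"fingers":1},{"offset":[0.0,0.0,0.0],"yaw":0,"fingers":1},{"offset":[0.0,0.0,0.0],"yaw":0,"fingers":1},{"offset":[0.0,0.0,0.0],"yaw":0,"fingers":1},{"offset":[0.0,0.0,0.0],"yaw":0,"fingers":1},{"offset":[0.0,0.0,0.0],"yaw":0,"fingers":1},{"offset":[0.0,0.0,0.0],"yaw":0,"fingers":1}]'

```text
t: 9.27
tcp_pos: [0.6673, 0.0247, 0.1804]
ee_rot: [-0.234, 0.234, 0.668, -0.667]
wrist_force: [0.2, 2.8, 3.6]
width: 0.0116
```

```bash
python3 -c "
from h import *
st()
grab('scene','h')
st()"
```

```text
t 9.27 tcp [0.6673, 0.0247, 0.1804] yaw -128.67 F [0.2  2.79 3.55] M [0.476 0.101 0.14 ] w 0.0116 q6 [ -8.2   0.  120.4]
t 9.32 tcp [0.6673, 0.0247, 0.1804] yaw -128.67 F [-0.17  2.61  2.77] M [0.548 0.094 0.124] w 0.0117 q6 [ -8.2   0.  120.4]
```

Call:
play_rows --targets '[{"offset":[0.0,0.0003,0.0001],"yaw":-1,"fingers":1},{"offset":[0.0,0.0,5e-05],"yaw":-1,"fingers":1},{"offset":[0.0,0.0,0.0],"yaw":0,"fingers":1},{"offset":[0.0,0.0,0.0],"yaw":0,"fingers":1},{"offset":[0.0,0.0,0.0],"yaw":0,"fingers":1},{"offset":[0.0,0.0,0.0],"yaw":0,"fingers":1},{"offset":[0.0,0.0,0.0],"yaw":0,"fingers":1},{"offset":[0.0,0.0,0.0],"yaw":0,"fingers":1}]'

```text
t: 9.98
tcp_pos: [0.6672, 0.0247, 0.1804]
ee_rot: [-0.246, 0.246, 0.663, -0.663]
wrist_force: [-0.0, 3.3, 2.0]
width: 0.0116
```

```bash
python3 -c "
from h import *
st()
grab('scene','i')
st()"
```

```text
t 9.98 tcp [0.6672, 0.0247, 0.1804] yaw -130.68 F [-0.05  3.28  1.96] M [0.598 0.032 0.257] w 0.0116 q6 [ -8.2   0.  122.4]
t 10.03 tcp [0.6672, 0.0246, 0.1804] yaw -130.68 F [-0.16  2.55  1.93] M [0.685 0.03  0.205] w 0.0119 q6 [ -8.2   0.  122.4]
```

Call:
play_rows --targets '[{"offset":[0.0,0.0,5e-05],"yaw":-1,"fingers":1},{"offset":[0.0,0.0,0.0],"yaw":-0.3,"fingers":1},{"offset":[0.0,0.0,0.0],"yaw":0,"fingers":1},{"offset":[0.0,0.0,0.0],"yaw":0,"fingers":1},{"offset":[0.0,0.0,0.0],"yaw":0,"fingers":1},{"offset":[0.0,0.0,0.0],"yaw":0,"fingers":1},{"offset":[0.0,0.0,0.0],"yaw":0,"fingers":1},{"offset":[0.0,0.0,0.0],"yaw":0,"fingers":1}]'

```text
t: 10.7
tcp_pos: [0.6672, 0.0246, 0.1805]
ee_rot: [-0.253, 0.253, 0.66, -0.66]
wrist_force: [-0.3, 3.0, 1.2]
width: 0.0118
```

```bash
python3 -c "
from h import *
st()
grab('scene','j')
st()
grab('side','j')
st()"
```

```text
t 10.7 tcp [0.6672, 0.0246, 0.1805] yaw -131.98 F [-0.27  3.03  1.2 ] M [ 0.773 -0.039  0.274] w 0.0118 q6 [ -8.2   0.  123.7]
t 10.75 tcp [0.6672, 0.0246, 0.1805] yaw -131.98 F [0.16 3.67 1.44] M [ 0.803 -0.024  0.285] w 0.0116 q6 [ -8.2   0.  123.7]
t 10.8 tcp [0.6672, 0.0246, 0.1805] yaw -131.98 F [-0.94  3.42  1.64] M [ 0.78  -0.011  0.333] w 0.0119 q6 [ -8.2   0.  123.7]
```

Call:
play_rows --targets '[{"offset":[0.0,0.0,0.0],"yaw":-0.5,"fingers":1},{"offset":[0.0,0.0,0.0],"yaw":0,"fingers":1},{"offset":[0.0,0.0,0.0],"yaw":0,"fingers":1},{"offset":[0.0,0.0,0.0],"yaw":0,"fingers":1},{"offset":[0.0,0.0,0.0],"yaw":0,"fingers":1},{"offset":[0.0,0.0,0.0],"yaw":0,"fingers":1},{"offset":[0.0,0.0,0.0],"yaw":0,"fingers":1},{"offset":[0.0,0.0,0.0],"yaw":0,"fingers":1}]'

```text
t: 11.47
tcp_pos: [0.6672, 0.0246, 0.1805]
ee_rot: [-0.256, 0.256, 0.659, -0.659]
wrist_force: [-1.0, 4.8, 1.3]
width: 0.012
```

```bash
python3 -c "
from h import *
st()
p,d,c=grab('scene','k');crop(p,240,180,290,225,14,'sc_k')
st()
p,d,c=grab('side','k');crop(p,240,180,300,240,10,'si_k')
st()"
```

```text
t 11.47 tcp [0.6672, 0.0246, 0.1805] yaw -132.48 F [-0.99  4.79  1.26] M [0.904 0.02  0.333] w 0.012 q6 [ -8.2   0.  124.2]
t 11.52 tcp [0.6672, 0.0246, 0.1805] yaw -132.48 F [-1.02  4.87  1.84] M [0.855 0.097 0.336] w 0.0116 q6 [ -8.2   0.  124.2]
t 11.57 tcp [0.6672, 0.0246, 0.1805] yaw -132.48 F [-1.02  4.11  0.55] M [0.861 0.021 0.28 ] w 0.0119 q6 [ -8.2   0.  124.2]
```

View pics/sc_k.png

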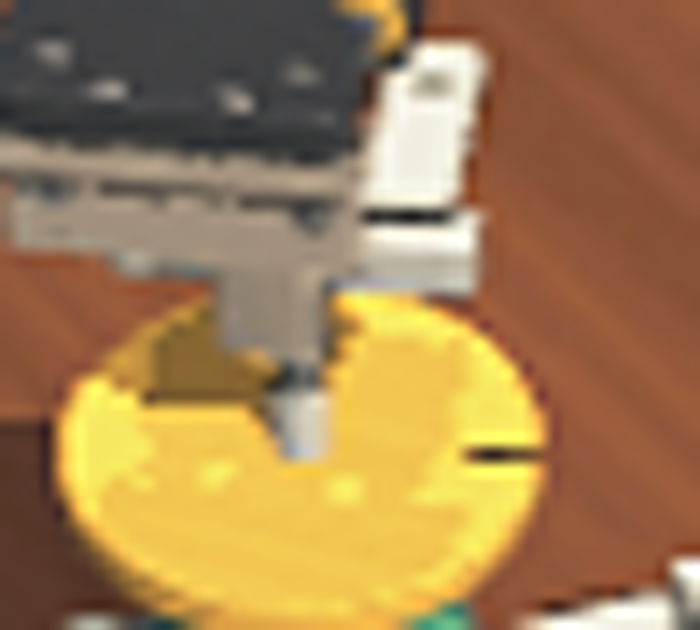

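View pics/si_k.png

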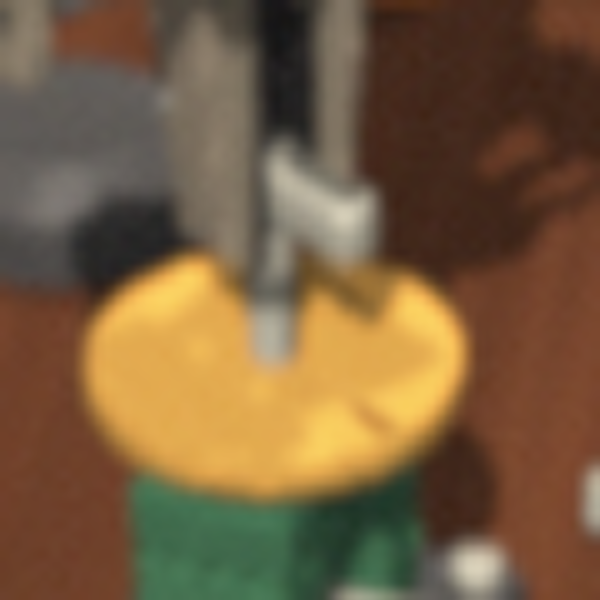

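Call:
play_rows --targets '[{"offset":[0.0,0.0004,0.0],"yaw":1.2,"fingers":1},{"offset":[0.0,0.0003,0.0],"yaw":1.2,"fingers":1},{"offset":[0.0,0.0,0.0],"yaw":1.1,"fingers":1},{"offset":[0.0,0.0,0.0],"yaw":0,"fingers":1},{"offset":[0.0,0.0,0.0],"yaw":0,"fingers":0.85},{"offset":[0.0,0.0,0.0],"yaw":0,"fingers":0.6},{"offset":[0.0,0.0,0.0],"yaw":0,"fingers":0.5},{"offset":[0.0,0.0,0.0],"yaw":0,"fingers":0.5}]'

```text
t: 12.23
tcp_pos: [0.6673, 0.0248, 0.1805]
ee_rot: [0.236, -0.236, -0.666, 0.667]
wrist_force: [0.4, 0.9, -0.8]
width: 0.0318
```

Call:
play_rows --targets '[{"offset":[0.0,0.0,0.0],"yaw":0,"fingers":0.5},{"offset":[0.0,0.0,0.01],"yaw":0,"fingers":0.5},{"offset":[0.0,0.0,0.02],"yaw":0,"fingers":0.5},{"offset":[0.0,0.0,0.025],"yaw":0,"fingers":0.5},{"offset":[0.0,0.0,0.025],"yaw":0,"fingers":0.5},{"offset":[-0.02,0.0,0.01],"yaw":5,"fingers":0.5},{"offset":[-0.02,0.0,0.0],"yaw":5,"fingers":0.5},{"offset":[-0.02,0.0,0.0],"yaw":5,"fingers":0.5}]'

```text
t: 12.9
tcp_pos: [0.6074, 0.025, 0.2728]
ee_rot: [-0.144, 0.147, 0.692, -0.692]
wrist_force: [-0.4, -0.0, -0.5]
width: 0.046
```

```bash
python3 -c "
from h import *
st()
p,d,c=grab('scene','l');crop(p,240,180,290,225,14,'sc_l')
st()
p,d,c=grab('wrist','l')
"
```

```text
t 12.9 tcp [0.6074, 0.025, 0.2728] yaw -113.74 F [-0.39 -0.   -0.48] M [ 0.105 -0.006  0.014] w 0.046 q6 [ -9.   -0.  104.7]
t 12.95 tcp [0.6041, 0.0256, 0.2718] yaw -113.48 F [ 2.54  0.46 -0.37] M [ 0.074 -0.053  0.069] w 0.0461 q6 [ -9.   -0.  104.5]
```

View pics/sc_l.png

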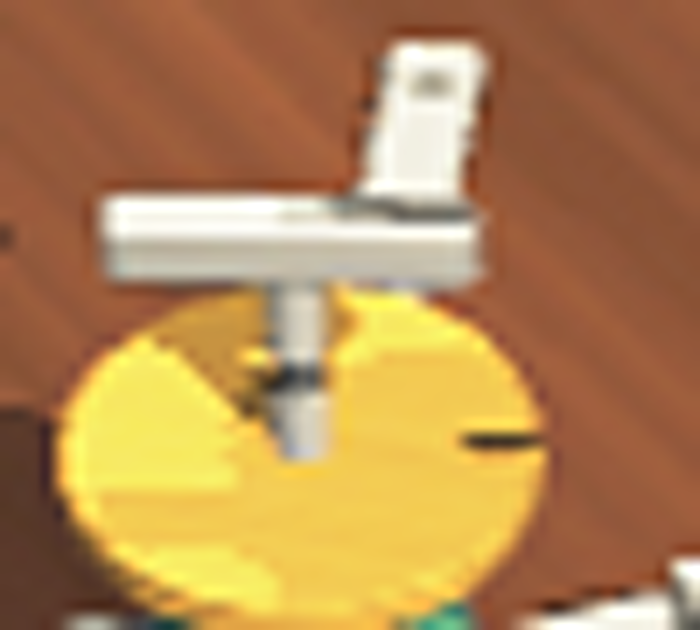

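View pics/wrist_l.png

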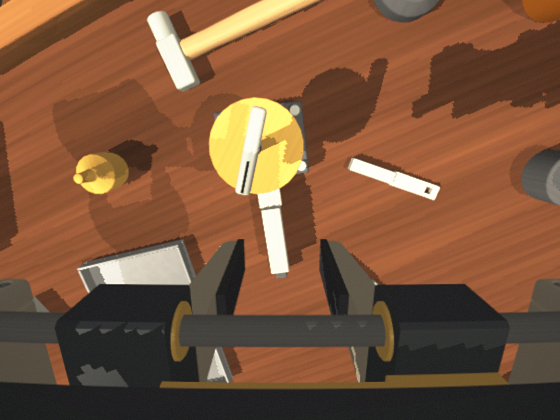

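```bash
python3 -c "
from h import *
p,d,c=load('wrist','l'); crop(p,200,90,320,290,4,'wl')
p,d,c=load('wrist','d'); crop(p,85,160,285,260,4,'wd')
"
```

```text
(no output)
```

View pics/wl.png

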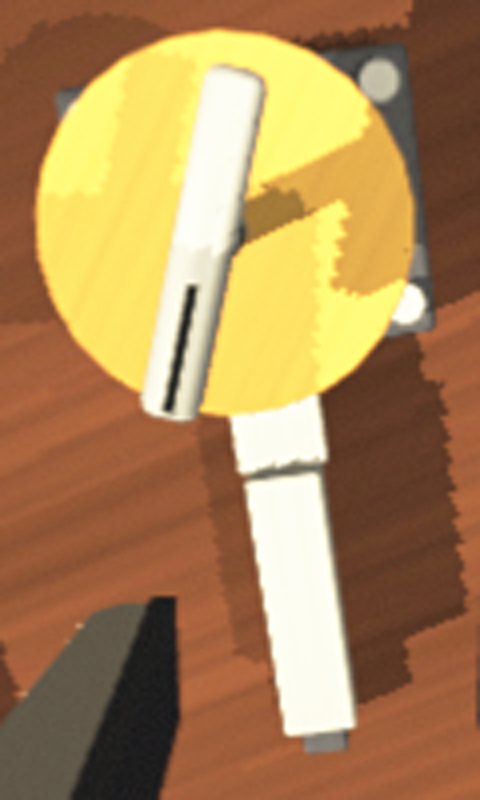

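View pics/wd.png

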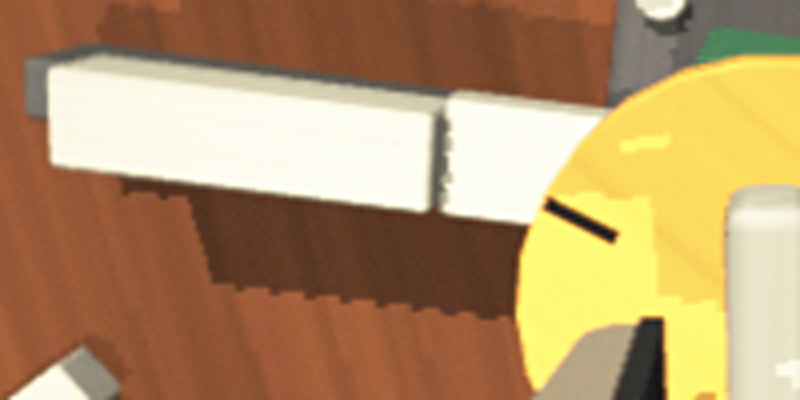

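```bash
python3 - <<'E'
from h import *
def f(cr,x0,y0,s): return ((np.array(cr,float)+.5)/s-.5)+[x0,y0]
for n,pts,o in [('l',[[284,737],[355,726],[326,470],[245,478]],(200,90)),('d',[[48,70],[50,165],[425,212],[435,110]],(85,160))]:
    p,d,c=load('wrist',n)
    D=plane(c,f(pts,*o,4),.052)*1000
    t=(D[0]+D[1])/2; q=(D[2]+D[3])/2; a=q-t
    print(D[:,:2].round(1),'tail',t[:2].round(1),'front',q[:2].round(1),'L',np.hypot(*a[:2]),'yaw',np.degrees(np.arctan2(a[1],a[0])),'mid',((t+q)/2)[:2].round(1), 'tail->screw', np.degrees(np.arctan2(26.6-t[1],666.7-t[0])),np.hypot(26.6-t[1],666.7-t[0]))
p,d,c=load('wrist','l')
H=plane(c,f([[193,287],[168,410]],200,90,4),.179)*1000;a=H[1]-H[0];print('handle line yaw',np.degrees(np.arctan2(a[1],a[0])),H)
print(H)
E
```

```text
[[506.9  85.3]
 [501.2  61.9]
 [585.8  35.6]
 [593.6  59.9]] tail [504.   73.6] front [589.7  47.7] L 89.52776207793691 yaw -16.80541046915367 mid [546.9  60.7] tail->screw -16.123139070057604 169.3288862916444
[[507.1  84.1]
 [500.8  62.5]
 [585.7  38.7]
 [593.3  62. ]] tail [504.   73.3] front [589.5  50.3] L 88.59014188843405 yaw -15.05461331379617 mid [546.7  61.8] tail->screw -16.02627708650421 169.31569376948786
handle line yaw 143.32257212277213 [[660.7418031   31.13136295 179.        ]
 [640.46470445  46.23302359 179.        ]]
[[660.7418031   31.13136295 179.        ]
 [640.46470445  46.23302359 179.        ]]
```

Call:
play_rows --targets '[{"offset":[-0.005,0.004,0.0],"yaw":6.7,"fingers":0.5},{"offset":[-0.005,0.004,0.0],"yaw":6.7,"fingers":0.5},{"offset":[-0.005,0.004,0.0],"yaw":6.7,"fingers":0.5},{"offset":[-0.005,0.004,0.0],"yaw":6.7,"fingers":0.5},{"offset":[-0.005,0.004,0.0],"yaw":6.7,"fingers":0.5},{"offset":[-0.005,0.004,0.0],"yaw":6.7,"fingers":0.5},{"offset":[-0.005,0.004,0.0],"yaw":6.7,"fingers":0.5},{"offset":[-0.003,0.002,0.0],"yaw":6.7,"fingers":0.5}]'

```text
t: 13.67
tcp_pos: [0.5698, 0.0555, 0.2712]
ee_rot: [-0.182, 0.182, -0.683, 0.683]
wrist_force: [0.5, 0.8, -0.1]
width: 0.0462
```

Call:
play_rows --targets '[{"offset":[0,0,0.0],"yaw":6.7,"fingers":0.5},{"offset":[0,0,0.0],"yaw":6.7,"fingers":0.5},{"offset":[0,0,0.0],"yaw":6.7,"fingers":0.5},{"offset":[0,0,0.0],"yaw":6.7,"fingers":0.5},{"offset":[0,0,0.0],"yaw":6.7,"fingers":0.5},{"offset":[0,0,0.0],"yaw":6.7,"fingers":0.5},{"offset":[0,0,0.0],"yaw":6.7,"fingers":0.5},{"offset":[0,0,0.0],"yaw":6.7,"fingers":0.5}]'

```text
t: 14.33
tcp_pos: [0.5703, 0.0551, 0.2712]
ee_rot: [-0.471, 0.47, -0.528, 0.528]
wrist_force: [-0.4, 0.5, -0.1]
width: 0.046
```

Call:
play_rows --targets '[{"offset":[0,0,0.0],"yaw":6.7,"fingers":0.5},{"offset":[0,0,0.0],"yaw":6.7,"fingers":0.5},{"offset":[0,0,0.0],"yaw":6.7,"fingers":0.5},{"offset":[0,0,0.0],"yaw":6.7,"fingers":0.5},{"offset":[0,0,0.0],"yaw":6.7,"fingers":0.5},{"offset":[0,0,0.0],"yaw":6.7,"fingers":0.5},{"offset":[0,0,0.0],"yaw":6.7,"fingers":0.5},{"offset":[0,0,0.0],"yaw":6.7,"fingers":0.5}]'

```text
t: 15.0
tcp_pos: [0.5703, 0.0551, 0.2711]
ee_rot: [0.658, -0.658, 0.259, -0.259]
wrist_force: [0.4, 0.3, -0.5]
width: 0.0462
```

Call:
play_rows --targets '[{"offset":[0,0,0.0],"yaw":6.7,"fingers":0.5},{"offset":[0,0,0.0],"yaw":6.7,"fingers":0.5},{"offset":[0,0,0.0],"yaw":6.7,"fingers":0.5},{"offset":[0,0,0.0],"yaw":6.7,"fingers":0.5},{"offset":[0,0,0.0],"yaw":0,"fingers":0.5},{"offset":[0,0,0.0],"yaw":0,"fingers":0.5},{"offset":[0,0,0.0],"yaw":0,"fingers":0.5},{"offset":[0,0,0.0],"yaw":0,"fingers":0.5}]'

```text
t: 15.67
tcp_pos: [0.5695, 0.0552, 0.2707]
ee_rot: [0.7, -0.7, 0.102, -0.102]
wrist_force: [0.1, 0.1, 0.1]
width: 0.0461
```

```bash
python3 -c "
from h import *
st()
p,d,c=grab('wrist','m')
"
```

```text
t 15.67 tcp [0.5695, 0.0552, 0.2707] yaw 73.47 F [0.08 0.13 0.12] M [ 0.054 -0.092  0.017] w 0.0461 q6 [ -6.6   0.  -80. ]
```

View pics/wrist_m.png

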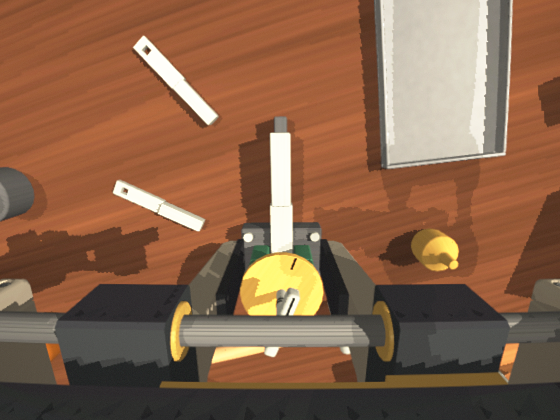

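```bash
python3 - <<'E'
from h import *
p,d,c=load('wrist','m')
crop(p,230,110,340,330,3.6,'wm'); crop(p,360,0,530,180,4,'wmt')
E
```

```text
(no output)
```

View pics/wm.png

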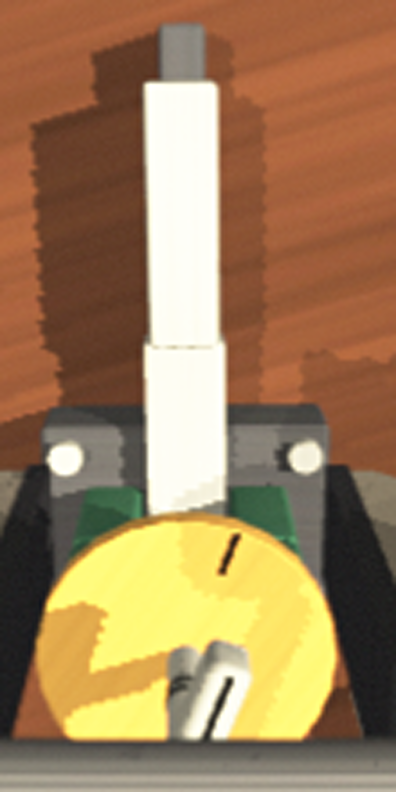

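View pics/wmt.png

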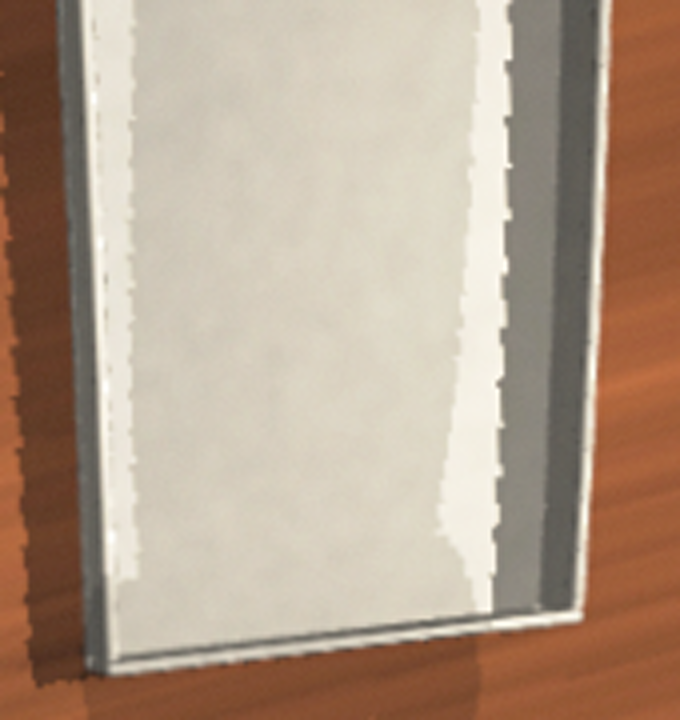

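```bash
python3 - <<'E'
from h import *
def f(cr,x0,y0,s): return ((np.array(cr,float)+.5)/s-.5)+[x0,y0]
p,d,c=load('wrist','m')
D=plane(c,f([[147,83],[216,83],[221,343],[149,345]],230,110,3.6),.052)*1000
t=(D[0]+D[1])/2; q=(D[2]+D[3])/2; a=q-t
print('die',D[:,:2].round(1).tolist(),'tail',t[:2].round(1),'L',np.hypot(*a[:2]),'yaw',np.degrees(np.arctan2(a[1],a[0])))
k=plane(c,f([[237,535],[222,573]],230,110,3.6),.121)*1000;a=k[0]-k[1];print('ring',k[:,:2].round(1).tolist(),np.degrees(np.arctan2(a[1],a[0])),np.degrees(np.arctan2(k[0,1]-26.6,k[0,0]-666.7)))
k=plane(c,f([[230,680],[208,738]],230,110,3.6),.179)*1000;a=k[0]-k[1];print('handle',np.degrees(np.arctan2(a[1],a[0])))
T=plane(c,f([[83,2],[105,672],[582,618],[609,2]],360,0,4),.022)*1000
print('tray',T[:,:2].round(1).tolist())
for i,j in ((1,0),(2,3),(2,1)):
    a=T[i]-T[j];print(np.degrees(np.arctan2(a[1],a[0])),np.hypot(*a[:2]))
u=T[1]-T[0];u/=np.linalg.norm(u); u2=T[2]-T[3];u2/=np.linalg.norm(u2);
print(u,u2,'center', ((T[1]+T[2])/2-130*(u+u2)/np.linalg.norm(u+u2))[:2])
E
```

```text
die [[500.1, 63.1], [506.5, 84.7], [591.0, 62.0], [584.6, 37.8]] tail [503.3  73.9] L 87.79994462067758 yaw -15.86681491951221
ring [[631.0, 53.2], [641.6, 45.5]] 144.10353015584897 143.32334839343625
handle 145.55143366658388
tray [[392.1, 228.8], [585.6, 194.2], [612.7, 351.5], [432.4, 381.8]]
-10.133005941694911 196.53811776134816
-9.524505245245251 182.78486361916654
80.21765965376497 159.69522024212293
[ 0.98440199 -0.17593383  0.        ] [ 0.98621492 -0.16546942  0.        ] center [471.03961144 295.05054215]
```

Call:
play_rows --targets '[{"offset":[-0.003,0.0004,-0.03],"yaw":0.6,"fingers":0.5},{"offset":[0,0,-0.03],"yaw":0,"fingers":0.5},{"offset":[0,0,-0.03],"yaw":0,"fingers":0.5},{"offset":[0,0,-0.03],"yaw":0,"fingers":0.5},{"offset":[0,0,-0.03],"yaw":0,"fingers":0.5},{"offset":[0,0,-0.02],"yaw":0,"fingers":0.5},{"offset":[0,0,0.0],"yaw":0,"fingers":0.5},{"offset":[0,0,0.0],"yaw":0,"fingers":0.5}]'

```text
t: 16.38
tcp_pos: [0.5656, 0.0557, 0.1]
ee_rot: [-0.7, 0.7, -0.098, 0.097]
wrist_force: [0.3, -0.2, 0.1]
width: 0.0459
```

```bash
python3 -c "
from h import *
st()
p,d,c=grab('wrist','n')
p,d,c=grab('scene','n');crop(p,235,150,345,250,7,'sc_n')
"
```

```text
t 16.38 tcp [0.5656, 0.0557, 0.1] yaw 74.17 F [ 0.35 -0.23  0.06] M [ 0.016 -0.178  0.049] w 0.0459 q6 [ -6.6   0.  -80.7]
```

View pics/wrist_n.png

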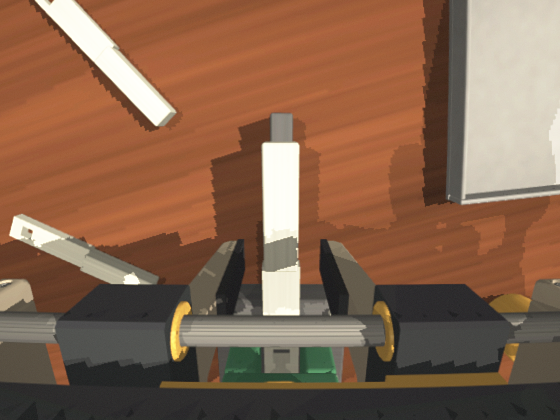

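View pics/sc_n.png

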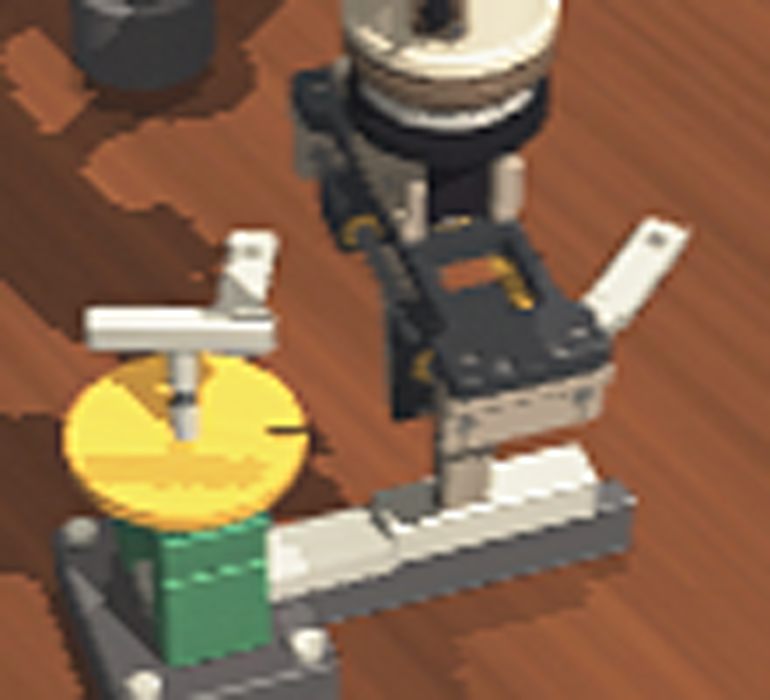

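Call:
play_rows --targets '[{"offset":[0,0,-0.018],"yaw":0,"fingers":0.5},{"offset":[0,0,-0.018],"yaw":0,"fingers":0.5},{"offset":[0,0,-0.014],"yaw":0,"fingers":0.5},{"offset":[0,0,0.0],"yaw":0,"fingers":0.5},{"offset":[0,0,0.0],"yaw":0,"fingers":0.6},{"offset":[0,0,0.0],"yaw":0,"fingers":0.7},{"offset":[0,0,0.0],"yaw":0,"fingers":0.7},{"offset":[0,0,0.0],"yaw":0,"fingers":0.75}]'

```text
t: 17.15
tcp_pos: [0.5674, 0.0547, 0.0524]
ee_rot: [-0.7, 0.701, -0.096, 0.098]
wrist_force: [-1.1, -2.8, 5.6]
width: 0.024
```

```bash
python3 -c "
from h import *
st()
"
```

```text
t 17.15 tcp [0.5674, 0.0547, 0.0524] yaw 74.25 F [-1.09 -2.77  5.61] M [-0.106  0.02  -0.003] w 0.024 q6 [ -6.6  -0.1 -80.8]
```

Call:
play_rows --targets '[{"offset":[0,-0.0004,0.0],"yaw":0,"fingers":0.85},{"offset":[0,0,0.0],"yaw":0,"fingers":1},{"offset":[0,0,0.0],"yaw":0,"fingers":1},{"offset":[0,0,0.0],"yaw":0,"fingers":1},{"offset":[0,0,0.0],"yaw":0,"fingers":1},{"offset":[0,0,0.0],"yaw":0,"fingers":1},{"offset":[0,0,0.0],"yaw":0,"fingers":1},{"offset":[0,0,0.0],"yaw":0,"fingers":1}]'

```text
t: 17.82
tcp_pos: [0.5674, 0.0547, 0.0524]
ee_rot: [-0.7, 0.701, -0.096, 0.098]
wrist_force: [-1.6, -1.7, 7.3]
width: 0.0241
```

```bash
python3 -c "
from h import *
st()
"
```

```text
t 17.82 tcp [0.5674, 0.0547, 0.0524] yaw 74.22 F [-1.61 -1.74  7.28] M [-0.417  0.249 -0.001] w 0.0241 q6 [ -6.6  -0.  -80.8]
```

Call:
play_rows --targets '[{"offset":[0,0,0.0005],"yaw":0,"fingers":1},{"offset":[0,0,0.0005],"yaw":0,"fingers":1},{"offset":[0,0,0.0],"yaw":0,"fingers":1},{"offset":[0,0,0.0],"yaw":0,"fingers":1},{"offset":[0,0,0.0],"yaw":0,"fingers":1},{"offset":[0,0,0.0],"yaw":0,"fingers":1},{"offset":[0,0,0.0],"yaw":0,"fingers":1},{"offset":[0,0,0.0],"yaw":0,"fingers":1}]'

```text
t: 18.48
tcp_pos: [0.5674, 0.0548, 0.0524]
ee_rot: [-0.7, 0.701, -0.096, 0.098]
wrist_force: [1.7, -4.7, 4.8]
width: 0.024
```

```bash
python3 -c "
from h import *
st()
"
```

```text
t 18.48 tcp [0.5674, 0.0548, 0.0524] yaw 74.22 F [ 1.73 -4.68  4.85] M [-0.839 -0.595  0.018] w 0.024 q6 [ -6.6  -0.  -80.8]
```

Call:
play_rows --targets '[{"offset":[0,-0.0004,0.0007],"yaw":0,"fingers":1},{"offset":[0,-0.0004,0.0007],"yaw":0,"fingers":1},{"offset":[0,0,0.0008],"yaw":0,"fingers":1},{"offset":[0,0,0.0],"yaw":0,"fingers":1},{"offset":[0,0,0.0],"yaw":0,"fingers":1},{"offset":[0,0,0.0],"yaw":0,"fingers":1},{"offset":[0,0,0.0],"yaw":0,"fingers":1},{"offset":[0,0,0.0],"yaw":0,"fingers":1}]'

```text
t: 19.15
tcp_pos: [0.565, 0.0548, 0.0529]
ee_rot: [0.7, -0.7, 0.098, -0.096]
wrist_force: [0.1, 0.8, -4.1]
width: 0.0238
```

```bash
python3 -c "
from h import *
st()
"
```

```text
t 19.15 tcp [0.565, 0.0548, 0.0529] yaw 74.23 F [ 0.06  0.82 -4.13] M [ 0.142 -0.144  0.058] w 0.0238 q6 [ -6.7   0.  -80.9]
```

Call:
play_rows --targets '[{"offset":[-0.003,0.00086,0.0],"yaw":0,"fingers":1},{"offset":[-0.0051,0.00146,0.0],"yaw":0,"fingers":1},{"offset":[-0.0051,0.00146,0.0],"yaw":0,"fingers":1},{"offset":[-0.0051,0.00146,0.0],"yaw":0,"fingers":1},{"offset":[-0.0051,0.00146,0.0],"yaw":0,"fingers":1},{"offset":[-0.0051,0.00146,0.0],"yaw":0,"fingers":1},{"offset":[-0.003,0.00086,0.0],"yaw":0,"fingers":1},{"offset":[0,0,0.0],"yaw":0,"fingers":1}]'

```text
t: 19.82
tcp_pos: [0.5338, 0.0637, 0.0536]
ee_rot: [-0.7, 0.7, -0.097, 0.097]
wrist_force: [-0.2, -0.8, -6.3]
width: 0.0237
```

```bash
python3 -c "
from h import *
st()
p,d,c=grab('scene','o');crop(p,235,150,345,250,7,'sc_o')
"
```

```text
t 19.82 tcp [0.5338, 0.0637, 0.0536] yaw 74.24 F [-0.24 -0.83 -6.29] M [ 0.034 -0.101 -0.017] w 0.0237 q6 [ -6.1   0.  -80.3]
```

View pics/sc_o.png

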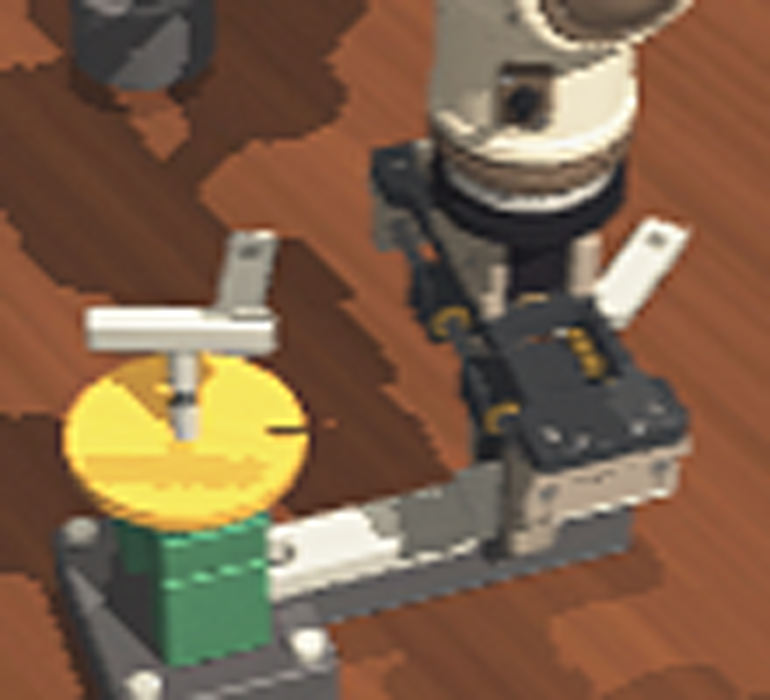

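Call:
play_rows --targets '[{"offset":[-0.005,0.00143,-0.0003],"yaw":0,"fingers":1},{"offset":[-0.007,0.002,0.0],"yaw":0,"fingers":1},{"offset":[-0.008,0.0023,0.0],"yaw":0,"fingers":1},{"offset":[-0.008,0.0023,0.0],"yaw":0,"fingers":1},{"offset":[-0.008,0.0023,0.0],"yaw":0,"fingers":1},{"offset":[-0.008,0.0023,0.0],"yaw":0,"fingers":1},{"offset":[-0.006,0.0017,0.0],"yaw":0,"fingers":1},{"offset":[0,0,0.0],"yaw":0,"fingers":1}]'

```text
t: 20.53
tcp_pos: [0.483, 0.0783, 0.0531]
ee_rot: [-0.7, 0.7, -0.097, 0.096]
wrist_force: [-0.7, 0.4, -5.9]
width: 0.0236
```

```bash
python3 -c "
from h import *
st()
"
```

```text
t 20.53 tcp [0.483, 0.0783, 0.0531] yaw 74.25 F [-0.7   0.43 -5.9 ] M [ 0.008 -0.052 -0.042] w 0.0236 q6 [ -5.    0.  -79.2]
```

Call:
play_rows --targets '[{"offset":[0,0,0.004],"yaw":0,"fingers":1},{"offset":[0,0,0.012],"yaw":0,"fingers":1},{"offset":[0,0,0.015],"yaw":0,"fingers":1},{"offset":[0,0,0.015],"yaw":0,"fingers":1},{"offset":[0,0,0.015],"yaw":0,"fingers":1},{"offset":[0,0,0.01],"yaw":0,"fingers":1},{"offset":[0,0,0.005],"yaw":0,"fingers":1},{"offset":[0,0,0.0],"yaw":0,"fingers":1}]'

```text
t: 21.2
tcp_pos: [0.4859, 0.0776, 0.1308]
ee_rot: [0.7, -0.7, 0.096, -0.098]
wrist_force: [-0.1, -0.1, -5.5]
width: 0.0239
```

```bash
python3 -c "
from h import *
st()
p,d,c=grab('scene','p');cv2.imwrite('pics/x.png',p)
crop(p,235,130,385,250,5,'sc_p')
print(plane(c,[[290,300]],0.03))
"
```

```text
t 21.2 tcp [0.4859, 0.0776, 0.1308] yaw 74.21 F [-0.08 -0.06 -5.49] M [ 0.076 -0.055  0.026] w 0.0239 q6 [ -5.   -0.  -79.2]
[[0.73253431 0.25375758 0.03      ]]
```

View pics/sc_p.png

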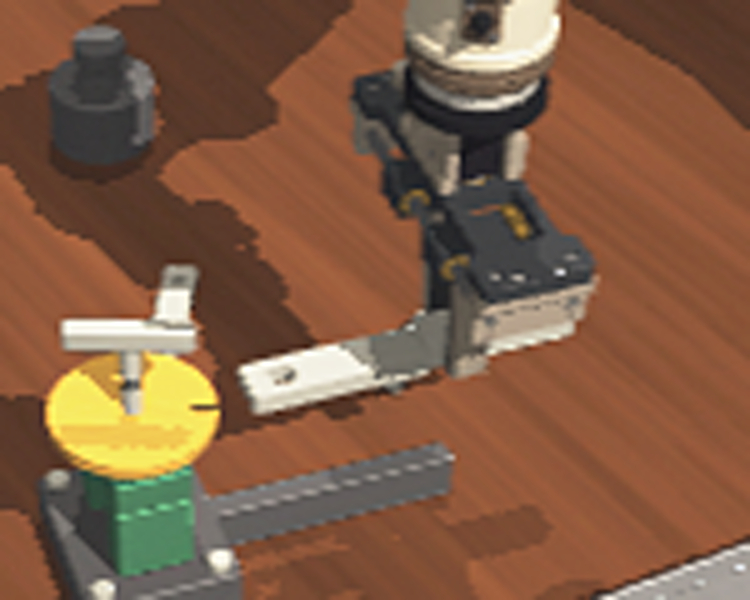

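Call:
play_rows --targets '[{"offset":[-0.004,0.008,0.0],"yaw":0,"fingers":1},{"offset":[-0.004,0.016,0.0],"yaw":0.6,"fingers":1},{"offset":[-0.004,0.02,0.0],"yaw":0.6,"fingers":1},{"offset":[-0.004,0.02,0.0],"yaw":0.6,"fingers":1},{"offset":[-0.004,0.02,0.0],"yaw":0.6,"fingers":1},{"offset":[-0.004,0.02,0.0],"yaw":0.6,"fingers":1},{"offset":[-0.004,0.02,0.0],"yaw":0.6,"fingers":1},{"offset":[-0.004,0.02,0.0],"yaw":0.6,"fingers":1}]'

```text
t: 21.92
tcp_pos: [0.4511, 0.223, 0.1281]
ee_rot: [-0.703, 0.704, -0.072, 0.07]
wrist_force: [0.3, -0.3, -5.6]
width: 0.0236
```

Call:
play_rows --targets '[{"offset":[-0.004,0.02,0.0],"yaw":0.6,"fingers":1},{"offset":[-0.004,0.02,0.0],"yaw":0.6,"fingers":1},{"offset":[-0.002,0.016,0.0],"yaw":0.6,"fingers":1},{"offset":[0,0.014,0.0],"yaw":0,"fingers":1},{"offset":[0,0.008,0.0],"yaw":0,"fingers":1},{"offset":[0,0,0.0],"yaw":0,"fingers":1},{"offset":[0,0,0.0],"yaw":0,"fingers":1},{"offset":[0,0,0.0],"yaw":0,"fingers":1}]'

```text
t: 22.58
tcp_pos: [0.4425, 0.2991, 0.1289]
ee_rot: [-0.704, 0.705, -0.061, 0.06]
wrist_force: [0.1, 0.1, -5.7]
width: 0.0238
```

```bash
python3 -c "
from h import *
st()
p,d,c=grab('scene','q')
p,d,c=grab('side','q');crop(p,220,200,460,400,3,'si_q')
p,d,c=grab('wrist','q')
"
```

```text
t 22.58 tcp [0.4425, 0.2991, 0.1289] yaw 80.2 F [ 0.12  0.06 -5.73] M [ 0.055 -0.097  0.014] w 0.0238 q6 [ 21.1  -0.  -59.1]
```

View pics/scene_q.png

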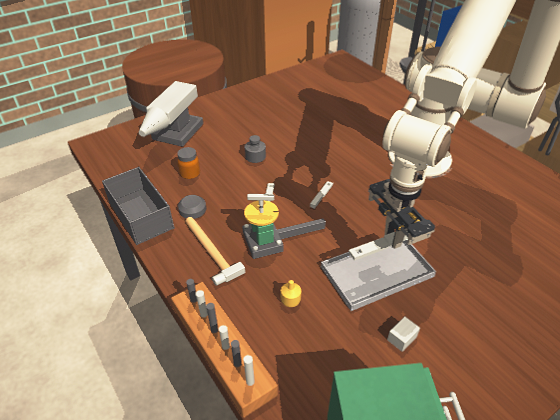

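View pics/si_q.png

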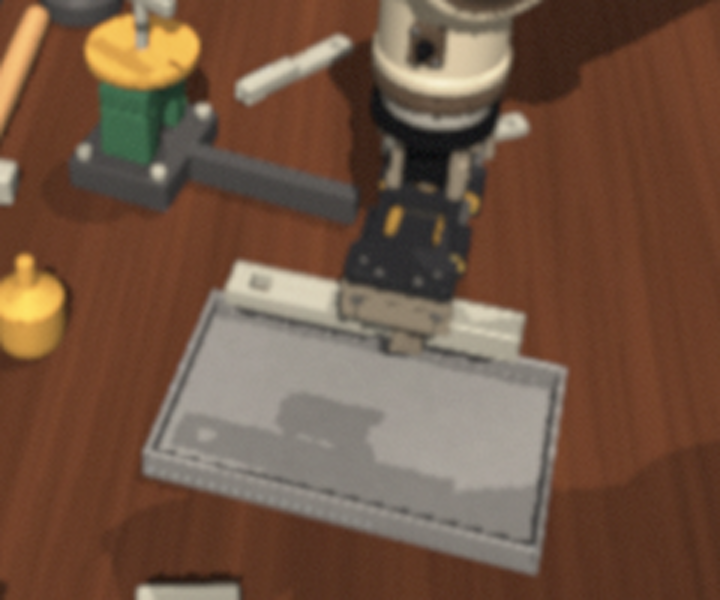

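View pics/wrist_q.png

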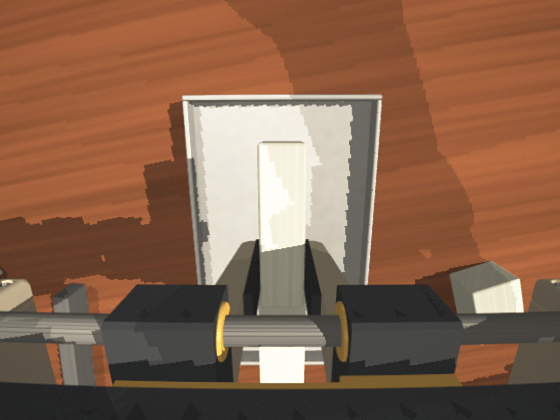

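```bash
python3 - <<'E'
from h import *
p,d,c=load('wrist','q')
T=plane(c,[[183,97],[381,97],[368,283],[197,283]],.022)*1000;print('tray rim',T[:,:2].round(1).tolist())
e=(T[0]+T[1])/2;a=T[0]-T[1];print('end mid',e,np.degrees(np.arctan2(a[1],a[0])),np.hypot(*a[:2]))
u=np.array([np.cos(np.radians(-9.8)),np.sin(np.radians(-9.8))]);n=np.array([-u[1],u[0]])
tc=e[:2]+130*u;print('centre from end',tc)
tcp=np.array([442.5,299.1])
for q in (tc,np.array([471,295])):
    r=tcp-q; print('tcp in tray',r@u,r@n,'die from',(r@u)-64.5,'to',(r@u)+125.5)
m=np.array([[260,143],[305,143]]);D=plane(c,m,.130)*1000;print(D, (D.mean(0)[:2]-tcp)@u)
X=plane(c,[[282,97]],.022)
E
```

```text
tray rim [[332.7, 239.4], [359.7, 394.4], [521.5, 368.1], [494.0, 210.4]]
end mid [346.17858115 316.90486314  22.        ] -99.88557029444105 157.3519764600133
centre from end [474.28160795 294.77762825]
tcp in tray -32.05355623264393 -1.1502323123010425 die from -96.55355623264393 to 93.44644376735607
tcp in tray -28.781984053360205 -0.8107983424495964 die from -93.2819840533602 to 96.7180159466398
[[375.0861052  301.34311796 130.        ]
 [378.70404596 322.10866718 130.        ]] -66.79665755257126
```

The fingertips stick out about 2–3 mm below the die. They would hit the tray floor first and the die would drop that last bit. I'll rest the die crosswise on the tray's two long walls, take a higher grip, then lay it flat.

Call:
play_rows --targets '[{"offset":[0.003,0.002,0.0],"yaw":-3,"fingers":1},{"offset":[0.003,0.002,0.0],"yaw":-6,"fingers":1},{"offset":[0.003,0.002,0.0],"yaw":-6.5,"fingers":1},{"offset":[0.003,0.002,0.0],"yaw":-6.5,"fingers":1},{"offset":[0.003,0.002,0.0],"yaw":-6.5,"fingers":1},{"offset":[0.003,0.002,0.0],"yaw":-6.5,"fingers":1},{"offset":[0.003,0.002,0.0],"yaw":-6.5,"fingers":1},{"offset":[0.003,0.002,0.0],"yaw":-6.5,"fingers":1}]'

```text
t: 23.4
tcp_pos: [0.4671, 0.3153, 0.1295]
ee_rot: [-0.618, 0.618, -0.344, 0.344]
wrist_force: [-0.1, -0.3, -6.1]
width: 0.0241
```

Call:
play_rows --targets '[{"offset":[0.003,0.002,0.0],"yaw":-6.5,"fingers":1},{"offset":[0.003,0.002,0.0],"yaw":-6.5,"fingers":1},{"offset":[0.003,0.002,0.0],"yaw":-6.5,"fingers":1},{"offset":[0.002,0.002,0.0],"yaw":-6.5,"fingers":1},{"offset":[0.0,0.002,0.0],"yaw":-6.5,"fingers":1},{"offset":[0.0,0.0,0.0],"yaw":-4,"fingers":1},{"offset":[0.0,0.0,0.0],"yaw":0,"fingers":1},{"offset":[0.0,0.0,0.0],"yaw":0,"fingers":1}]'

```text
t: 24.07
tcp_pos: [0.478, 0.3253, 0.1294]
ee_rot: [-0.481, 0.481, -0.518, 0.518]
wrist_force: [0.5, 0.3, -6.8]
width: 0.0241
```

```bash
python3 -c "
from h import *
st()
p,d,c=grab('scene','r');crop(p,300,180,460,320,4.5,'sc_r')
p,d,c=grab('wrist','r')
p,d,c=grab('side','r');crop(p,220,200,460,400,3,'si_r')
"
```

```text
t 24.07 tcp [0.478, 0.3253, 0.1294] yaw -4.2 F [ 0.49  0.28 -6.82] M [-0.004 -0.093  0.025] w 0.0241 q6 [22.3 -0.  26.5]
```

View pics/sc_r.png

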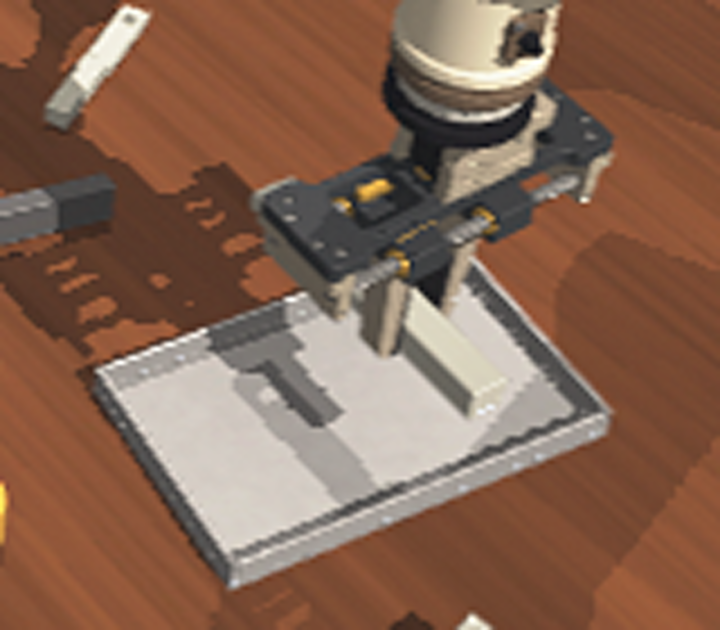

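View pics/wrist_r.png

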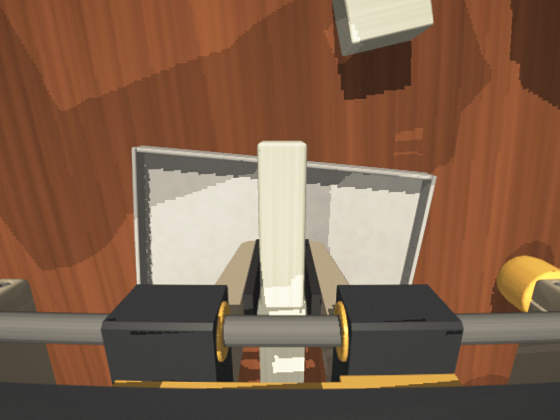

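View pics/si_r.png

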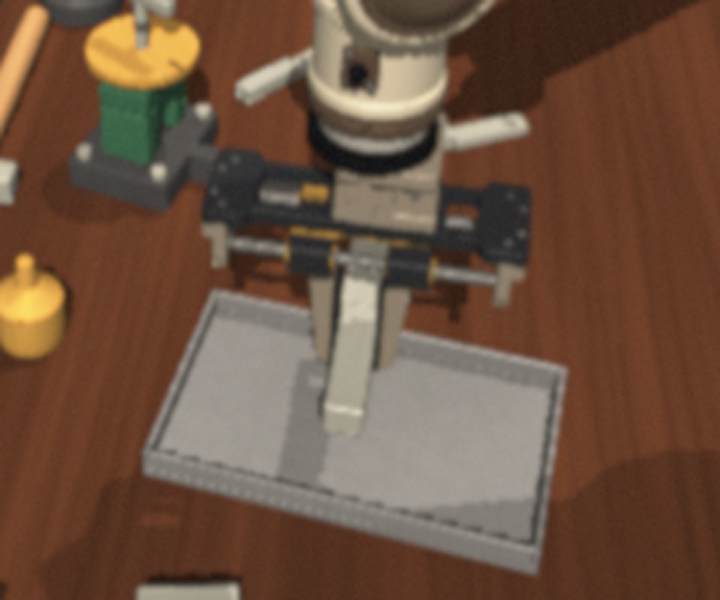

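```bash
python3 - <<'E'
from h import *
p,d,c=load('wrist','r')
W=plane(c,[[137,150],[433,178]],.022)*1000
tcp=np.array([478.,325.3]); print(W)
a=(W[1]-W[0])[:2];a/=np.hypot(*a);n=np.array([-a[1],a[0]]);print('tray yaw',np.degrees(np.arctan2(a[1],a[0])),'wall dist from tcp',(W[0][:2]-tcp)@n, 'along ends',(W[0][:2]-tcp)@a,(W[1][:2]-tcp)@a)
E
```

```text
[[362.80575281 392.6060633   22.        ]
 [609.99708348 350.71369681  22.        ]]
tray yaw -9.618720817490304 wall dist from tcp 47.11192996230063 along ends -124.82101905359254 125.89500422168814
```

Call:
play_rows --targets '[{"offset":[0,0,-0.006],"yaw":-3,"fingers":1},{"offset":[0,0,-0.014],"yaw":-2.6,"fingers":1},{"offset":[0,0,-0.016],"yaw":0,"fingers":1},{"offset":[0,0,-0.016],"yaw":0,"fingers":1},{"offset":[0,0,-0.014],"yaw":0,"fingers":1},{"offset":[0,0,-0.007],"yaw":0,"fingers":1},{"offset":[0,0,-0.003],"yaw":0,"fingers":1},{"offset":[0,0,-0.001],"yaw":0,"fingers":1}]'

```text
t: 24.88
tcp_pos: [0.4777, 0.3257, 0.0522]
ee_rot: [0.455, -0.455, 0.541, -0.541]
wrist_force: [-0.2, 0.4, -5.4]
width: 0.0238
```

```bash
python3 -c "
from h import *
st()
p,d,c=grab('side','s');crop(p,220,200,460,400,3,'si_s')
st()
"
```

```text
t 24.88 tcp [0.4777, 0.3257, 0.0522] yaw -9.86 F [-0.21  0.37 -5.39] M [ 0.091 -0.037  0.022] w 0.0238 q6 [22.3  0.  32.2]
t 24.93 tcp [0.4781, 0.3258, 0.0527] yaw -9.86 F [ 0.29 -0.19 -5.51] M [ 0.049 -0.077  0.005] w 0.0237 q6 [22.3  0.  32.2]
```

View pics/si_s.png

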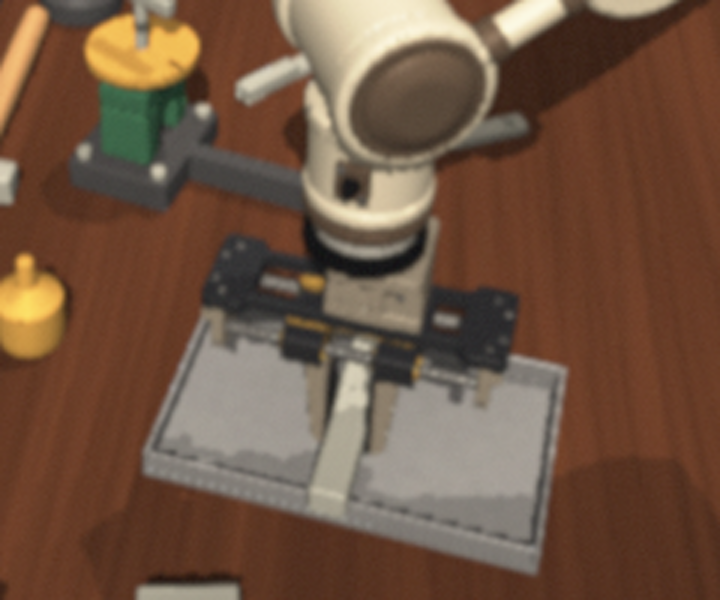

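Crosswise over the walls and still clear. Lowering gently to contact.

Call:
play_rows --targets '[{"offset":[0,0,-0.0015],"yaw":0,"fingers":1},{"offset":[0,0,-0.0012],"yaw":0,"fingers":1},{"offset":[0,0,-0.0008],"yaw":0,"fingers":1},{"offset":[0,0,-0.0008],"yaw":0,"fingers":1},{"offset":[0,0,-0.0007],"yaw":0,"fingers":1},{"offset":[0,0,0.0],"yaw":0,"fingers":1},{"offset":[0,0,0.0],"yaw":0,"fingers":1},{"offset":[0,0,0.0],"yaw":0,"fingers":1}]'

```text
t: 25.6
tcp_pos: [0.4778, 0.3258, 0.0475]
ee_rot: [-0.455, 0.455, -0.541, 0.541]
wrist_force: [-0.3, -0.4, -5.9]
width: 0.0235
```

```bash
python3 -c "
from h import *
st()
"
```

```text
t 25.6 tcp [0.4778, 0.3258, 0.0475] yaw -9.88 F [-0.32 -0.38 -5.86] M [ 0.077 -0.1    0.073] w 0.0235 q6 [22.3  0.  32.2]
```

Call:
play_rows --targets '[{"offset":[0,0,-0.0008],"yaw":0,"fingers":1},{"offset":[0,0,-0.0006],"yaw":0,"fingers":1},{"offset":[0,0,-0.0005],"yaw":0,"fingers":1},{"offset":[0,0,-0.0005],"yaw":0,"fingers":1},{"offset":[0,0,0],"yaw":0,"fingers":1},{"offset":[0,0,0.0],"yaw":0,"fingers":1},{"offset":[0,0,0.0],"yaw":0,"fingers":1},{"offset":[0,0,0.0],"yaw":0,"fingers":1}]'

```text
t: 26.27
tcp_pos: [0.4778, 0.3257, 0.0451]
ee_rot: [-0.455, 0.455, -0.541, 0.541]
wrist_force: [-0.0, 0.0, -5.9]
width: 0.0237
```

```bash
python3 -c "
from h import *
st()
"
```

```text
t 26.27 tcp [0.4778, 0.3257, 0.0451] yaw -9.88 F [-0.03  0.03 -5.9 ] M [ 0.033 -0.081  0.006] w 0.0237 q6 [22.3 -0.  32.2]
```

Call:
play_rows --targets '[{"offset":[0,0,-0.0005],"yaw":0,"fingers":1},{"offset":[0,0,-0.0005],"yaw":0,"fingers":1},{"offset":[0,0,-0.0005],"yaw":0,"fingers":1},{"offset":[0,0,0],"yaw":0,"fingers":1},{"offset":[0,0,0],"yaw":0,"fingers":1},{"offset":[0,0,0.0],"yaw":0,"fingers":1},{"offset":[0,0,0.0],"yaw":0,"fingers":1},{"offset":[0,0,0.0],"yaw":0,"fingers":1}]'

```text
t: 26.93
tcp_pos: [0.4779, 0.3259, 0.0443]
ee_rot: [-0.455, 0.455, -0.541, 0.541]
wrist_force: [-3.2, -1.7, 6.5]
width: 0.0236
```

```bash
python3 -c "
from h import *
st()
"
```

```text
t 26.93 tcp [0.4779, 0.3259, 0.0443] yaw -9.88 F [-3.22 -1.66  6.5 ] M [-0.423  0.717 -0.032] w 0.0236 q6 [22.3 -0.  32.2]
```

Call:
play_rows --targets '[{"offset":[0,0,0.0007],"yaw":0,"fingers":1},{"offset":[0,0,0],"yaw":0,"fingers":1},{"offset":[0,0,0],"yaw":0,"fingers":0.8},{"offset":[0,0,0],"yaw":0,"fingers":0.6},{"offset":[0,0,0],"yaw":0,"fingers":0.6},{"offset":[0,0,0.003],"yaw":0,"fingers":0.6},{"offset":[0,0,0.003],"yaw":0,"fingers":0.6},{"offset":[0,0,0.0],"yaw":0,"fingers":0.6}]'

```text
t: 27.6
tcp_pos: [0.4786, 0.3261, 0.0512]
ee_rot: [-0.456, 0.454, -0.541, 0.541]
wrist_force: [0.5, -0.2, 0.0]
width: 0.0364
```

```bash
python3 -c "
from h import *
st()
p,d,c=grab('side','u');crop(p,220,200,460,400,3,'si_u')
"
```

```text
t 27.6 tcp [0.4786, 0.3261, 0.0512] yaw -9.88 F [ 0.48 -0.24  0.04] M [-0.037 -0.054 -0.054] w 0.0364 q6 [22.3 -0.  32.2]
```

View pics/si_u.png

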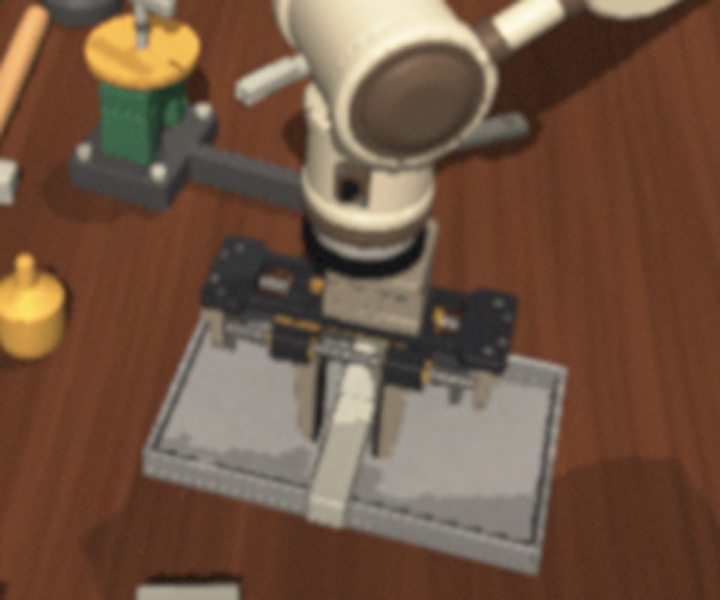

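Call:
play_rows --targets '[{"offset":[0,0,0.0],"yaw":0,"fingers":0.7},{"offset":[0,0,0],"yaw":0,"fingers":0.8},{"offset":[0,0,0],"yaw":0,"fingers":1},{"offset":[0,0,0],"yaw":0,"fingers":1},{"offset":[0,0,0],"yaw":0,"fingers":1},{"offset":[0,0,0.0],"yaw":0,"fingers":1},{"offset":[0,0,0.0],"yaw":0,"fingers":1},{"offset":[0,0,0.0],"yaw":0,"fingers":1}]'

```text
t: 28.32
tcp_pos: [0.4779, 0.3257, 0.0503]
ee_rot: [-0.455, 0.455, -0.541, 0.541]
wrist_force: [0.8, -1.1, -0.0]
width: 0.0234
```

```bash
python3 -c "
from h import *
st()
"
```

```text
t 28.32 tcp [0.4779, 0.3257, 0.0503] yaw -9.88 F [ 0.84 -1.1  -0.02] M [-0.122 -0.212  0.041] w 0.0234 q6 [22.3 -0.  32.2]
```

Call:
play_rows --targets '[{"offset":[0,0,0.003],"yaw":0,"fingers":1},{"offset":[0,0,0.01],"yaw":0,"fingers":1},{"offset":[0,0,0.015],"yaw":0,"fingers":1},{"offset":[0,0,0.015],"yaw":0,"fingers":1},{"offset":[0,0,0.007],"yaw":0,"fingers":1},{"offset":[0,0,0.0],"yaw":0,"fingers":1},{"offset":[0,0,0.0],"yaw":0,"fingers":1},{"offset":[0,0,0.0],"yaw":0,"fingers":1}]'

```text
t: 28.98
tcp_pos: [0.4769, 0.3254, 0.0991]
ee_rot: [0.454, -0.456, 0.541, -0.541]
wrist_force: [-0.5, -0.6, -6.0]
width: 0.0234
```

```bash
python3 -c "
from h import *
st()
p,d,c=grab('side','v');crop(p,220,200,460,400,3,'si_v')
"
```

```text
t 28.98 tcp [0.4769, 0.3254, 0.0991] yaw -9.88 F [-0.46 -0.57 -6.03] M [ 0.005 -0.06   0.003] w 0.0234 q6 [22.3  0.  32.2]
```

View pics/si_v.png

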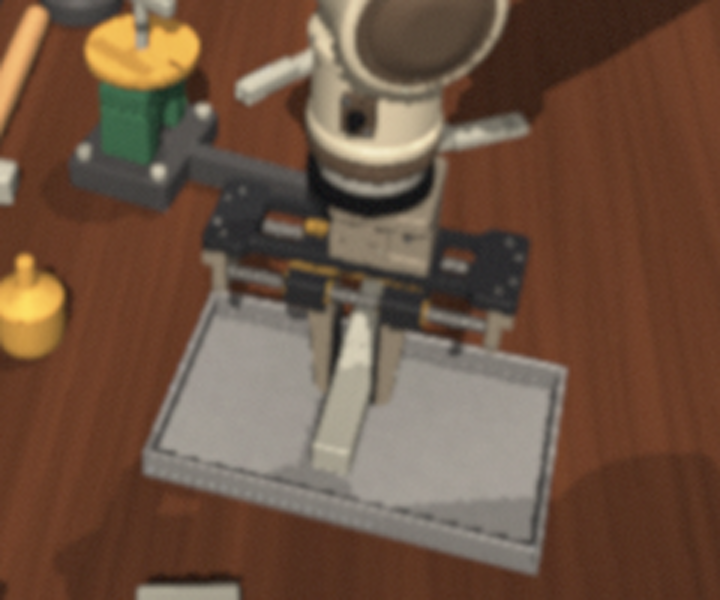

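Call:
play_rows --targets '[{"offset":[-0.003,-0.002,0.0],"yaw":3,"fingers":1},{"offset":[-0.003,-0.002,0.0],"yaw":6,"fingers":1},{"offset":[-0.003,-0.002,0.0],"yaw":6.5,"fingers":1},{"offset":[-0.003,-0.002,0.0],"yaw":6.5,"fingers":1},{"offset":[-0.003,-0.002,0.0],"yaw":6.5,"fingers":1},{"offset":[-0.003,-0.002,0.0],"yaw":6.5,"fingers":1},{"offset":[-0.003,-0.002,0.0],"yaw":6.5,"fingers":1},{"offset":[-0.003,-0.002,0.0],"yaw":6.5,"fingers":1}]'

```text
t: 29.7
tcp_pos: [0.4528, 0.3093, 0.0991]
ee_rot: [-0.636, 0.637, -0.308, 0.307]
wrist_force: [0.4, 0.2, -5.6]
width: 0.0237
```

Call:
play_rows --targets '[{"offset":[-0.003,-0.002,0.0],"yaw":6.5,"fingers":1},{"offset":[-0.003,-0.002,0.0],"yaw":6.5,"fingers":1},{"offset":[-0.003,-0.002,0.0],"yaw":6.5,"fingers":1},{"offset":[-0.002,-0.002,0.0],"yaw":6.5,"fingers":1},{"offset":[0.0,-0.001,0.0],"yaw":6.5,"fingers":1},{"offset":[0.0,0.0,0.0],"yaw":6.5,"fingers":1},{"offset":[0.0,0.0,0.0],"yaw":3,"fingers":1},{"offset":[0.0,0.0,0.0],"yaw":0,"fingers":1}]'

```text
t: 30.37
tcp_pos: [0.442, 0.3004, 0.0992]
ee_rot: [-0.704, 0.705, -0.061, 0.06]
wrist_force: [0.0, 0.6, -6.1]
width: 0.0238
```

```bash
python3 -c "
from h import *
st()
p,d,c=grab('wrist','w')
"
```

```text
t 30.37 tcp [0.442, 0.3004, 0.0992] yaw 80.19 F [ 0.05  0.63 -6.1 ] M [ 0.052 -0.014  0.008] w 0.0238 q6 [ 21.2  -0.  -59. ]
```

View pics/wrist_w.png

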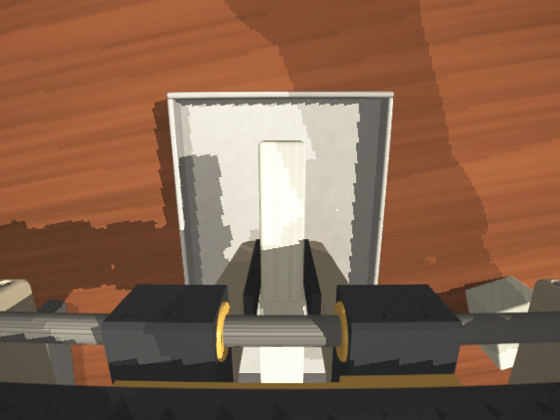

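Call:
play_rows --targets '[{"offset":[0,0,-0.006],"yaw":0,"fingers":1},{"offset":[0,0,-0.012],"yaw":0,"fingers":1},{"offset":[0,0,-0.014],"yaw":0,"fingers":1},{"offset":[0,0,-0.013],"yaw":0,"fingers":1},{"offset":[0,0,-0.009],"yaw":0,"fingers":1},{"offset":[0,0,-0.005],"yaw":0,"fingers":1},{"offset":[0,0,-0.002],"yaw":0,"fingers":1},{"offset":[0,0,0],"yaw":0,"fingers":1}]'

```text
t: 31.08
tcp_pos: [0.4426, 0.3007, 0.0387]
ee_rot: [-0.704, 0.705, -0.061, 0.061]
wrist_force: [-0.9, 0.1, -5.8]
width: 0.0235
```

Call:
play_rows --targets '[{"offset":[0,0,-0.001],"yaw":0,"fingers":1},{"offset":[0,0,-0.001],"yaw":0,"fingers":1},{"offset":[0,0,-0.001],"yaw":0,"fingers":1},{"offset":[0,0,-0.0007],"yaw":0,"fingers":1},{"offset":[0,0,-0.0006],"yaw":0,"fingers":1},{"offset":[0,0,-0.0005],"yaw":0,"fingers":1},{"offset":[0,0,0],"yaw":0,"fingers":1},{"offset":[0,0,0],"yaw":0,"fingers":1}]'

```text
t: 31.75
tcp_pos: [0.4428, 0.3007, 0.0344]
ee_rot: [-0.704, 0.704, -0.061, 0.061]
wrist_force: [-0.3, -0.7, -5.6]
width: 0.0236
```

```bash
python3 -c "
from h import *
st()
"
```

```text
t 31.75 tcp [0.4428, 0.3007, 0.0344] yaw 80.12 F [-0.34 -0.65 -5.64] M [ 0.083 -0.095 -0.015] w 0.0236 q6 [ 21.2  -0.  -58.9]
```

Call:
play_rows --targets '[{"offset":[0,0,-0.0006],"yaw":0,"fingers":1},{"offset":[0,0,-0.0005],"yaw":0,"fingers":1},{"offset":[0,0,-0.0005],"yaw":0,"fingers":1},{"offset":[0,0,-0.0004],"yaw":0,"fingers":1},{"offset":[0,0,0],"yaw":0,"fingers":1},{"offset":[0,0,0],"yaw":0,"fingers":1},{"offset":[0,0,0],"yaw":0,"fingers":1},{"offset":[0,0,0],"yaw":0,"fingers":1}]'

```text
t: 32.42
tcp_pos: [0.4428, 0.3007, 0.0324]
ee_rot: [-0.704, 0.704, -0.061, 0.061]
wrist_force: [-0.1, -0.1, -5.5]
width: 0.0239
```

```bash
python3 -c "
from h import *
st()
"
```

```text
t 32.42 tcp [0.4428, 0.3007, 0.0324] yaw 80.12 F [-0.11 -0.14 -5.47] M [ 0.054 -0.121  0.033] w 0.0239 q6 [ 21.2  -0.  -58.9]
```

Call:
play_rows --targets '[{"offset":[0,0,-0.0004],"yaw":0,"fingers":1},{"offset":[0,0,-0.0004],"yaw":0,"fingers":1},{"offset":[0,0,0],"yaw":0,"fingers":1},{"offset":[0,0,0],"yaw":0,"fingers":1},{"offset":[0,0,0],"yaw":0,"fingers":1},{"offset":[0,0,0],"yaw":0,"fingers":1},{"offset":[0,0,0],"yaw":0,"fingers":1},{"offset":[0,0,0],"yaw":0,"fingers":1}]'

```text
t: 33.08
tcp_pos: [0.4429, 0.3008, 0.0322]
ee_rot: [-0.704, 0.705, -0.061, 0.061]
wrist_force: [-4.1, -3.0, 5.6]
width: 0.0237
```

```bash
python3 -c "
from h import *
st()
"
```

```text
t 33.08 tcp [0.4429, 0.3008, 0.0322] yaw 80.12 F [-4.09 -3.01  5.58] M [-0.4    0.667 -0.029] w 0.0237 q6 [ 21.2  -0.  -58.9]
```

Contact is at z 0.0322, as predicted, so the die is on the tray floor. I'll relieve the press, open and rise.

Call:
play_rows --targets '[{"offset":[0,0,0.0006],"yaw":0,"fingers":1},{"offset":[0,0,0],"yaw":0,"fingers":1},{"offset":[0,0,0],"yaw":0,"fingers":0.8},{"offset":[0,0,0],"yaw":0,"fingers":0.6},{"offset":[0,0,0],"yaw":0,"fingers":0.6},{"offset":[0,0,0],"yaw":0,"fingers":0.6},{"offset":[0,0,0.01],"yaw":0,"fingers":0.6},{"offset":[0,0,0.02],"yaw":0,"fingers":0.6}]'

```text
t: 33.75
tcp_pos: [0.4412, 0.3001, 0.0609]
ee_rot: [-0.704, 0.705, -0.062, 0.06]
wrist_force: [0.8, 0.1, -0.7]
width: 0.0366
```

Call:
play_rows --targets '[{"offset":[0,0,0.03],"yaw":0,"fingers":0.6},{"offset":[0,0,0.03],"yaw":0,"fingers":0.6},{"offset":[0,0,0.03],"yaw":0,"fingers":0.6},{"offset":[0,0,0.03],"yaw":0,"fingers":0.6},{"offset":[-0.02,0,0.02],"yaw":0,"fingers":0.6},{"offset":[-0.02,0,0],"yaw":0,"fingers":0.6},{"offset":[0,0,0],"yaw":0,"fingers":0.6},{"offset":[0,0,0],"yaw":0,"fingers":0.6}]'

```text
t: 34.42
tcp_pos: [0.4027, 0.3009, 0.203]
ee_rot: [0.705, -0.704, 0.06, -0.061]
wrist_force: [0.4, 1.0, -0.9]
width: 0.0367
```

```bash
python3 - <<'E'
from h import *
st()
p,d,c=grab('scene','z');crop(p,225,150,445,315,3.6,'sc_z')
p,d,c=grab('side','z')
p,d,c=grab('wrist','z')
for n in ('scene','side'):
    a=load(n,'a')[0].astype(int);b=load(n,'z')[0].astype(int)
E
```

```text
t 34.42 tcp [0.4027, 0.3009, 0.203] yaw 80.17 F [ 0.41  0.99 -0.87] M [-0.007 -0.138 -0.007] w 0.0367 q6 [ 23.   -0.  -57.2]
```

View pics/sc_z.png

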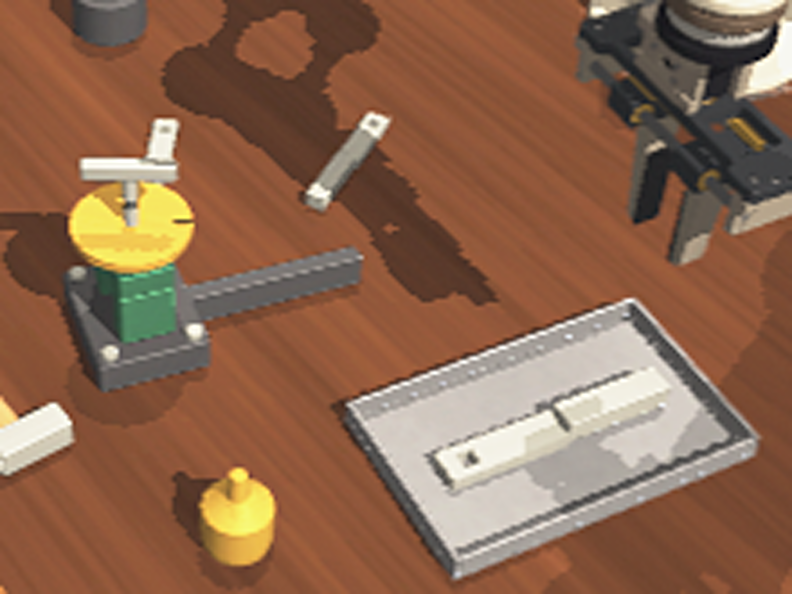

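View pics/side_z.png

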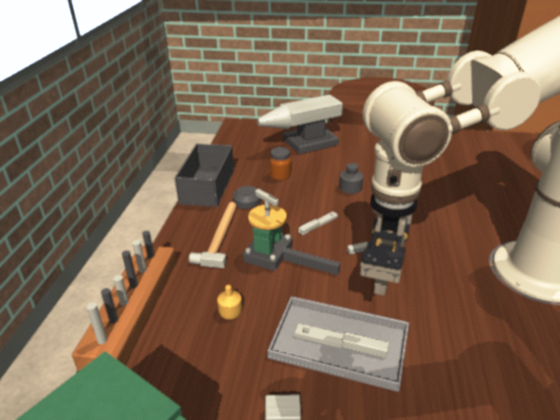

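View pics/wrist_z.png

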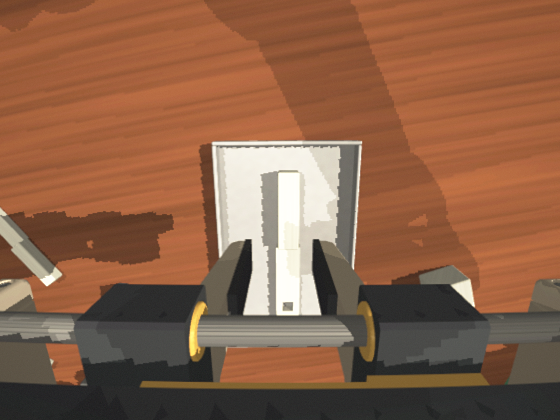

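```bash
python3 - <<'E'
from h import *
p,d,c=load('scene','k')
f=lambda cr:((np.array(cr,float)+.5)/14-.5)+[240,180]
for t,pts in (('k',[[543,455],[465,455]]),('l',[[543,438],[465,441]])):
    k=plane(c,f(pts),.121)*1000
    print(t,[np.degrees(np.arctan2(q[1]-26.6,q[0]-666.7)).round(1) for q in k])
from station import workorder
print(workorder.close_job())
E
```

```text
k [np.float64(142.6), np.float64(141.3)]
l [np.float64(148.5), np.float64(148.6)]
the job is handed in; nothing more can be done
None
```

The job is handed in at about 34.6 s of the 72 s: the screw is backed off and the die lies flat in the grey tray.

**Screw:** I turned the handle about 120° clockwise in one grasp until the torque rose from about 0.1 N m. I held it snug at 0.27–0.34 N m, which should turn the ring about 0.08 rad. Then I eased back 3.5° and let go. Afterwards the engraved lines agreed within the measuring error: ring 143–144°, handle 143–146°.

**Die:** I drew it about 85 mm along the rail with its weight carried, and sideways forces stayed under about 1 N. The first grip left the fingertips about 2.5 mm below the die, so they would have met the tray floor first. I therefore rested the die crosswise on the tray walls and took a higher grip. I then lowered it until it touched the floor, released it and rose clear.

**Last checks:**
- The die lies flat, along and central in the tray, with the gripper clear and no load on the wrist.
- By eye in the scene and side pictures, the look-alikes and the other things stand where they were.

**Disagreement:** A rough pixel reading of the ring's turn at the snug hold gave about 6–7° (0.10–0.13 rad), against about 0.08 rad from the torque. Both are below the 0.17 rad that counts as forced. The picture is too coarse there (one pixel is about 5°), so I trusted the torque.

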